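Put the clean bakeware into the revolving rack

ROBOT

A 6-joint arm with a two-finger parallel gripper is mounted at the origin on a cart in front of the work surface, level with it; the furniture and walls round the work are solid. World frame = base frame: x ahead of the robot, y to its left, z up, the work surface at z = 0. Lengths are in mm, angles in rad, forces in N, time in s.
With the tool pointing down it reaches from about 275 to 850 mm from the base axis. Payload 5.2 kg.
Tool frame: the origin (TCP) lies midway between the tips of the shut fingers; the grasp point (between the pads) lies 19 mm behind it; z points along the fingers, y is the line along which they close (so a half turn about z gives the same grasp; the last joint's range is limited). The gripper opens to 85 mm and grips with 20 to 120 N. Pads are 22 mm wide; open, the fingers measure 114 mm over their backs; the gripper's body (76 mm by 85 mm) begins 54 mm behind the grasp point. The pads swing forward as they close: fully open they stand 13 mm farther back than shut.
Start: joints at [-1.435, 0.259, 1.535, -0, 1.348, -0.203], TCP at [182.816, -518.732, 201.91] pointing down, gripper open.
Joint ranges: [-3.14, 3.14], [-0.91, 2.08], [0.19, 2.58], [-1.22, 4.36], [0.22, 2.71], [-3.12, 3.12]. Speed limits (rad/s): [2.57, 2.57, 3.14, 3.14, 3.14, 3.14].

INTERFACE

Orientations are given as a unit quaternion [w, x, y, z].
In Python, from station import arm gives the robot as it stands.
- The arm moves only by the tool servo_tool, never from a script. Its argument "targets" is a list that holds one entry, the list of rows, each a list of 7 numbers: the turn, a rotation vector about the tool's x, y, z in degrees, then the shift along the tool's x, y, z in m, then the opening, from 0 (shut) to 1 (fully open). In form: [[[rx, ry, rz, tx, ty, tz, jaw], ...]]. A call has 1 to 5 rows; each row shifts and turns the commanded pose from where the row before left it, along the tool's axes as they then stand; what a row does not reach is not made up. A row lasts 1/12 s, in which the tool goes at most 41.7 mm and 7.16 degrees, less where a joint would pass 70% of its speed; a pose out of reach is approached as far as the arm can. A call with a gripper value outside its range is refused whole. The fingers move at their own pace and stop on an object; "force" is the grip in N (left out, the last holds). Time passes only in rows, so rows that do not move let the fingers close. It gives the time, the measured TCP pose, the force, the opening and the grip force at its end, in the units of the state.
- arm.sense(): the state, without advancing time (a new reading comes with each control period).
- arm.grab_frame(name): name is "scene" or "top" or "wrist"; returns the picture (400x640x3 uint8, red, green, blue); there is no depth.
- arm.camera_params(name): a dict with "mtx" (3x3 intrinsics, pixels), "xyz" and "rotation" of the camera in the world; the wrist camera has in their place "tool_from_camera" (4x4, takes a point from camera to tool coordinates, whose origin is the TCP and whose axes are the flange's). Camera axes: x right, y down, z forward; pixel columns grow to the right and rows downward; lengths in mm; the calibration is good to about 2 mm. The wrist camera is an equidistant fisheye: a pixel r from the principal point sees the ray r / f radians off the axis. A picture is of the moment at which its call begins: read the wrist's pose just before it. camera_params takes no time and is no camera call.
- arm.finish_job(): hands the job in; it is judged then, once.
The state is a dict: "clock": time; "joint_positions": joint angles; "joint_vel": joint speeds; "effort": joint torques, N m; "ee_pos": TCP position; "eef_rot": TCP orientation; "contact_force": force on the tool from outside, world axes, zero at the start; "ft_torque": the same for the moment, N m; "opening": finger opening in mm; "gripper_force": force on a finger pad.
Only numpy, scipy, OpenCV 4.12 (cv2) and the standard library are available. Lean on these libraries where they do the work, as an engineer would, in place of code of your own. Each camera call takes 0.05 s, during which the arm holds its last target. There are 200 camera calls.

TASK

Push the revolving rack round by its rim until its open front faces straight towards you, then slide each piece of bakeware that is on the worktop fully home, handle outwards, onto its own pair of rails: the deep pan on the lowest pair, the shallow tray on the middle pair and the flat sheet on the top pair (a piece that is missing leaves its rails empty). When all are in, push the rack a quarter turn round so that the handles point to your left, and leave the other things on the worktop where they are.

Things in the scene. Friction and masses are not known exactly. Their poses are not given: they have to be found in the camera images.
- rack (a joint): Angle of the revolving rack (rad), counter-clockwise from above: 0 = open front straight to -x (the robot), -1.57 = front and handles to +y (left), +1.57 = to -y (right). Turns stiffly (0.45 N m, about 4 N at the pegs) and stays where it is left; ends of travel at -3 and 3. Starts turned somewhere to the right.
- rack_axis (a point): Point on the rack's vertical axis, on top of its round wooden turntable (280 mm across, top 26 mm over the worktop). Turns with the rack: x points from the open front to the back. The steel rack on it is 106 mm deep (x), 146 mm wide (y), lead-ins reaching 79 mm in front of the axis; top 217 mm over the worktop. Open at the front and top.
- peg_0 (a point): Top centre of one of six steel pegs, 14 mm thick and 40 mm tall, that stand on the turntable's rim 127 mm from the axis (tops 66 mm over the worktop). Push them sideways to turn the rack. Seen from above they stand 30, 90, 150, 210, 270 and 330 degrees counter-clockwise from the direction of the open front; this is the one at 30.
- rail_low (a point): Where the origin of a piece lies when fully home on the lowest rail pair: on the axis, level with the tops of the ledges, 80 mm over the worktop. Axes as rack_axis. C-shaped rails: ledges and top flanges 18 mm wide, 86 mm apart, 13 mm clear height; guides 118 mm apart. Back stops touch the back edge of a piece that is home.
- rail_mid (a point): Where the origin of a piece lies when fully home on the middle rail pair: on the axis, level with the tops of the ledges, 145 mm over the worktop. Axes as rack_axis. Each pair has flared lead-ins 53 to 79 mm in front of the axis: guides 135 mm apart at the mouth, ledges dipping 8 mm; the top flanges start 64 mm in front of the axis, their mouth flared 8 mm upwards.
- rail_high (a point): Where the origin of a piece lies when fully home on the top rail pair: on the axis, level with the tops of the ledges, 195 mm over the worktop. Axes as rack_axis. A handle on a higher pair overhangs those below, so loading from the lowest up is easiest.
- deep_pan: Bare aluminium, the piece with walls 50 mm tall. Base plate 100 (x) by 110 (y) by 4 mm, a flat flange round the walls, which enclose 90 by 80 mm. 0.07 to 0.12 kg. Origin: centre of the underside of the plate; x points from the handle to the back edge, z up. Starts on the worktop, handle roughly to the left. May be absent.
- shallow_tray: Bare aluminium, the piece with walls 20 mm tall. Base plate 100 (x) by 110 (y) by 4 mm, a flat flange round the walls, which enclose 90 by 80 mm. 0.07 to 0.12 kg. Origin: centre of the underside of the plate; x points from the handle to the back edge, z up. Starts on the worktop, handle roughly to the left. May be absent.
- flat_sheet: Bare aluminium, the piece without walls, with rows of small dark dots. Base plate 100 (x) by 110 (y) by 4 mm, flat all over. 0.07 to 0.12 kg. Origin: centre of the underside of the plate; x points from the handle to the back edge, z up. Starts on the worktop, handle roughly to the left. May be absent.
- deep_pan_grip (a point): Middle of the upright grip of the deep pan, 120 mm in front of its origin (-x) and 23 mm over its underside. The grip is a fin 30 mm long (x), 10 mm thick (y), its top 43 mm over the underside; pinch it across the 10 mm. It stands on an arm 26 mm wide and 4 mm thick that runs out from the middle of the front edge to 135 mm from the origin. Axes as the piece.
- shallow_tray_grip (a point): Middle of the upright grip of the shallow tray, 120 mm in front of its origin (-x) and 23 mm over its underside. The grip is a fin 30 mm long (x), 10 mm thick (y), its top 43 mm over the underside; pinch it across the 10 mm. It stands on an arm 26 mm wide and 4 mm thick that runs out from the middle of the front edge to 135 mm from the origin. Axes as the piece.
- flat_sheet_grip (a point): Middle of the upright grip of the flat sheet, 120 mm in front of its origin (-x) and 23 mm over its underside. The grip is a fin 30 mm long (x), 10 mm thick (y), its top 43 mm over the underside; pinch it across the 10 mm. It stands on an arm 26 mm wide and 4 mm thick that runs out from the middle of the front edge to 135 mm from the origin. Axes as the piece.
- pitcher_3: Bystander: small steel milk pitcher, 103 by 73 by 94 mm, far to the right. Origin: centre of the underside. (The edge of the espresso machine behind the worktop overhangs it beyond x = 0.55 m wherever y is below -0.03 m; a black box 123 mm high stands beyond x = 0.61 m at y = -0.02 to 0.14 m.)
- counter_brush: Bystander: flat brush with a wooden handle, 142 by 34 by 10 mm, to the left of the rack. Origin: centre of the underside.

How it is judged:
By the outcome, as a careful person would: the job done as asked, in the order asked, and still so for the second after the job is handed in, with the robot touching nothing.
Of deep_pan, shallow_tray, flat_sheet only 2 to 3 are there at a start; the rules pass over those that are not, and their reading is None.
At some moment in a run one of deep_pan, shallow_tray, flat_sheet may be knocked a few centimetres aside while the robot is not near it.
Once in a run the grip may slacken for a moment while it holds something.
It also fails if it takes over 210 s, if anything falls off the work surface, if the arm or the gripper's body presses on something with over 40 N, if the wrist force passes 120 N, or if a joint passes its speed limit or range.

## Working session

There is one attempt and no reset: what is moved stays moved. The work goes in short steps, Python scripts to look and compute and a tool call to move; the robot and the scene stay as the last step left them, time stands still between calls to the robot, and variables do not carry over. Pictures are saved under pics/ and viewed, at most 14 in all, crops included, and the job is handed in when it is done.

Besides the shell and the picture viewer there is one more tool, called after "Call:" as name(argument=value, ...), one argument or row to a line, values as JSON. servo_tool: Moves the arm, as the interface text tells. Its arguments: {"type":"object","properties":{"targets":{"type":"array","items":{"type":"array","items":{"type":"array","items":{"type":"number"}}}},"force":{"type":"number"}},"required":["targets"]}

```bash
ls; mkdir -p pics; python3 - <<'E'
from station import arm
import cv2, numpy as np
s=arm.sense(); print({k:np.round(v,3) for k,v in s.items()})
for n in("scene","top"):
    im=arm.grab_frame(n); cv2.imwrite(f"pics/{n}0.png",im[:,:,::-1])
for n in("scene","top","wrist"):
    print(n,arm.camera_params(n))
E
```

```text
pics
{'clock': np.float64(0.0), 'joint_positions': array([-1.435,  0.259,  1.536,  0.   ,  1.348, -0.203]), 'joint_vel': array([ 0.001, -0.003, -0.001,  0.   ,  0.001,  0.   ]), 'effort': array([ 0.0000e+00, -4.4603e+01, -2.9058e+01, -0.0000e+00,  1.2000e-02,
       -0.0000e+00]), 'ee_pos': array([ 182.74 , -518.163,  201.076]), 'eef_rot': array([-0.001,  0.986,  0.169,  0.   ]), 'contact_force': array([-0.333, -0.275, -0.406]), 'ft_torque': array([ 0.005,  0.004, -0.017]), 'gripper_force': np.float64(0.0), 'opening': np.float64(85.263)}
scene {'mtx': array([[399.04123252,   0.        , 324.03134042],
       [  0.        , 399.04123252, 195.17868865],
       [  0.        ,   0.        ,   1.        ]]), 'xyz': array([-205.68179   , 1403.88303506,  821.66564813]), 'rotation': array([ 0.11931886, -0.19202274,  0.8108968 , -0.53975611])}
top {'mtx': array([[378.72867003,   0.        , 321.1483423 ],
       [  0.        , 378.72867003, 204.13061059],
       [  0.        ,   0.        ,   1.        ]]), 'xyz': array([ 235.2601548 ,  -52.24493242, 1660.88073745]), 'rotation': array([-0.06389936,  0.70807751, -0.70136992,  0.05121864])}
wrist {'mtx': array([[309.70691629,   0.        , 323.49326772],
       [  0.        , 309.70691629, 200.77995782],
       [  0.        ,   0.        ,   1.        ]]), 'tool_from_camera': array([[ 1.54177447e-03, -9.63410616e-01, -2.68025388e-01,
         6.81162527e+01],
       [ 9.99998810e-01,  1.49759616e-03,  3.69265750e-04,
        -4.57526819e-02],
       [ 4.56392492e-05, -2.68025638e-01,  9.63411779e-01,
        -1.72016030e+02],
       [ 0.00000000e+00,  0.00000000e+00,  0.00000000e+00,
         1.00000000e+00]])}
```

View pics/top0.png

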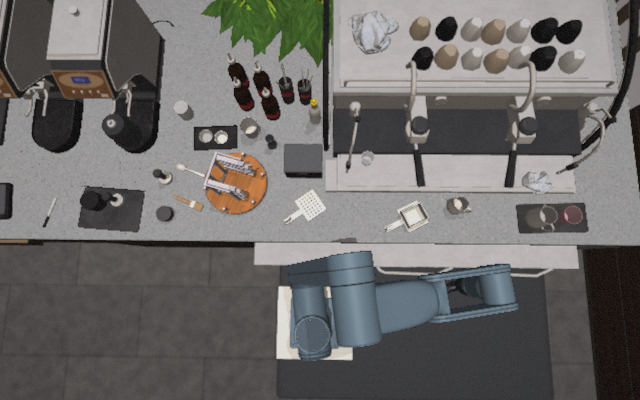

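View pics/scene0.png

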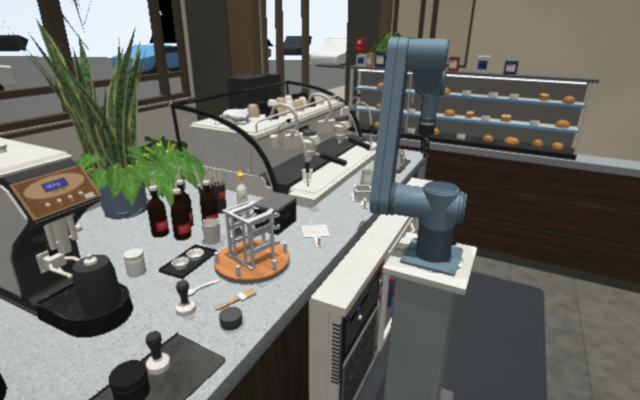

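The top view shows the turntable at about (236,183), the flat sheet at (305,207) with its handle to the left, and a walled piece at (408,217). The pitcher is at (458,205) and the brush at (188,203). Next I'll magnify the crop.

```bash
cat > h.py <<'E'
from station import arm
import cv2, numpy as np
from scipy.spatial.transform import Rotation as R
def rot(q): return R.from_quat([q[1],q[2],q[3],q[0]]).as_matrix()
def ray(name,uv,s=None):
    p=arm.camera_params(name); K=p["mtx"]; uv=np.asarray(uv,float)
    x=(uv[0]-K[0,2])/K[0,0]; y=(uv[1]-K[1,2])/K[1,1]
    if name=="wrist":
        r=np.hypot(x,y); k=np.sin(r)/r if r>1e-9 else 1.
        d=np.array([x*k,y*k,np.cos(r)]); T=p["tool_from_camera"]
        A=rot(s["eef_rot"]); return np.array(s["ee_pos"])+A@T[:3,3], A@T[:3,:3]@d
    return p["xyz"], rot(p["rotation"])@np.array([x,y,1.])
def onz(name,uv,z,s=None):
    o,d=ray(name,uv,s); return o+d*(z-o[2])/d[2]
def proj(name,P,s=None):
    p=arm.camera_params(name); K=p["mtx"]; P=np.asarray(P,float)
    if name=="wrist":
        T=p["tool_from_camera"]; A=rot(s["eef_rot"])
        c=T[:3,:3].T@(A.T@(P-s["ee_pos"])-T[:3,3]); r=np.hypot(c[0],c[1]); th=np.arctan2(r,c[2])
        x,y=c[:2]/max(r,1e-9)*th
    else:
        c=rot(p["rotation"]).T@(P-p["xyz"]); x,y=c[:2]/c[2]
    return np.array([K[0,0]*x+K[0,2],K[1,1]*y+K[1,2]])
def show(im,name,box,f):
    x0,y0,x1,y1=box; c=im[y0:y1,x0:x1,::-1]
    cv2.imwrite("pics/"+name+".png",cv2.resize(c,None,fx=f,fy=f,interpolation=cv2.INTER_CUBIC))
E
python3 - <<'E'
from h import *
im=cv2.imread("pics/top0.png")[:,:,::-1]
a=cv2.resize(im[145:240,185:285],None,fx=6,fy=6,interpolation=cv2.INTER_CUBIC)
b=cv2.resize(im[180:240,275:435],None,fx=5,fy=5,interpolation=cv2.INTER_CUBIC)
h=np.zeros((300,800,3),np.uint8)
cv2.imwrite("pics/a.png",a[:,:,::-1]);cv2.imwrite("pics/b.png",b[:,:,::-1])
# turntable
hsv=cv2.cvtColor(im,cv2.COLOR_RGB2HSV)
m=cv2.inRange(hsv,(5,120,80),(18,255,255)); m[:140]=0;m[:,:195]=0;m[:,285:]=0;m[220:]=0
c=max(cv2.findContours(m,0,2)[0],key=cv2.contourArea)
e=cv2.fitEllipse(cv2.convexHull(c)); print(e, onz("top",e[0],26))
for uv in [(305,207),(408,217),(458,205),(188,203)]: print(uv,onz("top",uv,5).round())
E
```

```text
((235.57150268554688, 182.9723663330078), (59.62077713012695, 62.21879959106445), 59.747230529785156) [595.97743334 359.1447363   26.        ]
(305, 207) [494.  50.   5.]
(408, 217) [ 453. -403.    5.]
(458, 205) [ 508. -624.    5.]
(188, 203) [508. 573.   5.]
```

View pics/a.png

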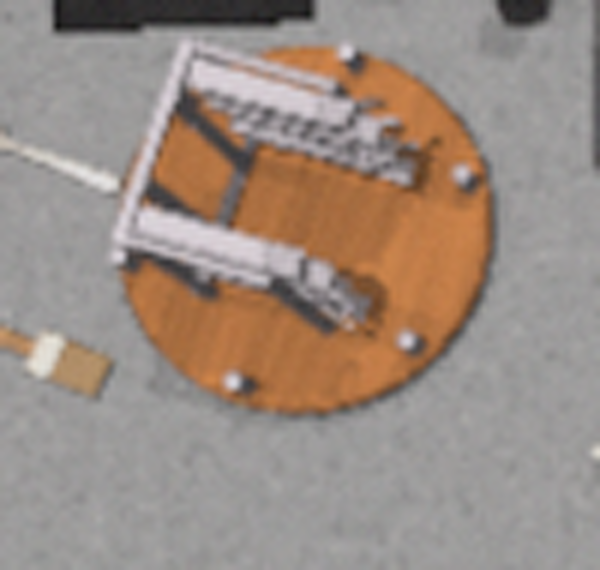

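View pics/b.png

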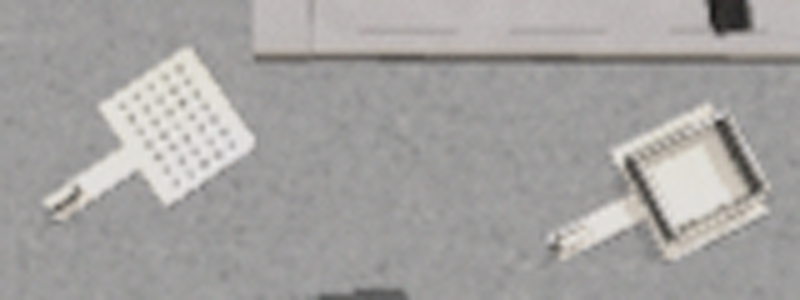

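The rack front faces right and slightly towards the robot. Its pegs are at pixels (243.3,154.5), (262.2,174.7), (253.3,202) and (224.7,208.7). The sheet's handle is at about (287,221) and the walled piece's at about (386,228). Next I'll work out the rack angle and a planner for the move rows.

```bash
cat >> h.py <<'E'
def pose(p,yaw,tilt=0):
    A=R.from_euler('z',yaw,degrees=True).as_matrix()@np.diag([1.,-1,-1])@R.from_euler('y',tilt,degrees=True).as_matrix()
    return np.array(p,float),A
def plan(goals,jaw,start=None):
    """goals: (pose,n rows); prints rows in tool axes (deg, m)"""
    if start is None:
        s=arm.sense(); start=(np.array(s["ee_pos"]),rot(s["eef_rot"]))
    p,A=start
    for (q,B),n in goals:
        dv=R.from_matrix(A.T@B).as_rotvec(); out=[]
        if n==0: n=int(np.ceil(max(np.linalg.norm(q-p)/36,np.degrees(np.linalg.norm(dv))/6.6,1)))
        for k in range(n):
            Ak=A@R.from_rotvec(dv*k/n).as_matrix()
            t=Ak.T@((q-p)/n)/1000; r=np.degrees(dv)/n
            out.append([round(float(v),1) for v in r]+[round(float(v),4) for v in t]+[jaw])
        print("->",q.round(),"rows",n); 
        for i in range(0,n,5): print(str([out[i:i+5]]).replace(" ",""))
        p,A=q,B
AX=np.array([596,359.])
def rim(phi,r,z,tilt=-10,ax=AX):
    f=np.radians(phi); return pose([ax[0]-r*np.cos(f),ax[1]-r*np.sin(f),z],180+phi,tilt)
E
python3 - <<'E'
from h import *
P=[onz("top",uv,66) for uv in [(243.3,154.5),(262.2,174.7),(253.3,202),(224.7,208.7)]]
for p in P:
    d=p[:2]-AX; print(p.round(),np.hypot(*d).round(1),np.degrees(np.arctan2(-d[1],-d[0])).round(1))
c=np.mean([P[0],P[3]],0); print("axis from opposite pegs",c.round())
for uv,z in [((287,221),43),((386.3,228),43),((310,205.5),4),((413,216),4)]: print(uv,onz("top",uv,z).round())
s=arm.sense()
plan([(pose([330,-330,260],90),0)],1.0)
E
```

```text
[715. 321.  66.] 124.7 162.4
[625. 235.  66.] 127.4 103.0
[504. 269.  66.] 128.6 44.5
[474. 390.  66.] 125.7 -14.5
axis from opposite pegs [595. 356.  66.]
(287, 221) [426. 125.  43.]
(386.3, 228) [ 400. -301.   43.]
(310, 205.5) [501.  28.   4.]
(413, 216) [ 458. -425.    4.]
-> [ 330. -330.  260.] rows 11
[[[-0.0,-0.0,-6.4,0.0183,-0.0117,-0.0053,1.0],[-0.0,-0.0,-6.4,0.0195,-0.0096,-0.0053,1.0],[-0.0,-0.0,-6.4,0.0205,-0.0073,-0.0053,1.0],[-0.0,-0.0,-6.4,0.0211,-0.005,-0.0053,1.0],[-0.0,-0.0,-6.4,0.0216,-0.0026,-0.0053,1.0]]]
[[[-0.0,-0.0,-6.4,0.0217,-0.0002,-0.0053,1.0],[-0.0,-0.0,-6.4,0.0216,0.0022,-0.0053,1.0],[-0.0,-0.0,-6.4,0.0212,0.0046,-0.0053,1.0],[-0.0,-0.0,-6.4,0.0206,0.007,-0.0053,1.0],[-0.0,-0.0,-6.4,0.0197,0.0092,-0.0053,1.0]]]
[[[-0.0,-0.0,-6.4,0.0185,0.0114,-0.0053,1.0]]]
```

Call:
servo_tool(
  targets=[
    [[0, 0, -6.4, 0.018, -0.012, -0.005, 1], [0, 0, -6.4, 0.02, -0.01, -0.005, 1], [0, 0, -6.4, 0.02, -0.007, -0.005, 1], [0, 0, -6.4, 0.021, -0.005, -0.005, 1], [0, 0, -6.4, 0.022, -0.003, -0.005, 1]],
  ],
)

```text
clock: 0.52
ee_pos: [249.7, -431.4, 226.6]
eef_rot: [-0.001, 0.9, 0.436, 0.0]
contact_force: [1.4, 0.2, 0.1]
opening: 85.2
gripper_force: 0.0
```

Call:
servo_tool(
  targets=[
    [[0, 0, -6.4, 0.022, 0, -0.005, 1], [0, 0, -6.4, 0.022, 0.002, -0.005, 1], [0, 0, -6.4, 0.021, 0.005, -0.005, 1], [0, 0, -6.4, 0.02, 0.007, -0.005, 1], [0, 0, -6.4, 0.02, 0.01, -0.005, 1]],
  ],
)

```text
clock: 0.93
ee_pos: [317.9, -346.1, 251.8]
eef_rot: [-0.0, 0.745, 0.667, 0.0]
contact_force: [-0.6, 0.1, -0.5]
opening: 85.5
gripper_force: 0.0
```

```bash
python3 - <<'E'
from h import *
s=arm.sense(); print(s["ee_pos"],s["eef_rot"],s["joint_positions"].round(2),s["clock"])
im=arm.grab_frame("wrist"); cv2.imwrite("pics/w1.png",im[:,:,::-1])
print(proj("wrist",[400,-301,43],s),proj("wrist",[458,-425,4],s))
ax=np.array([595,357.5])
plan([(pose([380,-60,230],140,0),0),(rim(6,128,180,ax=ax),0),(rim(6,128,44,ax=ax),0)],0.0)
E
```

```text
[ 317.90496434 -346.08145563  251.77650872] [-4.30750575e-04  7.44806768e-01  6.67280068e-01  5.41166028e-05] [-1.07  0.08  1.63 -0.    1.43 -0.96] 0.9333
[385.41406537 129.44995265] [423.76155022 210.41436808]
-> [380. -60. 230.] rows 9
[[[0.0,-0.0,-6.2,0.032,0.0034,0.0026,0.0],[0.0,-0.0,-6.2,0.0314,0.0068,0.0026,0.0],[0.0,-0.0,-6.2,0.0305,0.0102,0.0026,0.0],[0.0,-0.0,-6.2,0.0292,0.0134,0.0026,0.0],[0.0,-0.0,-6.2,0.0276,0.0165,0.0026,0.0]]]
[[[0.0,-0.0,-6.2,0.0257,0.0194,0.0026,0.0],[0.0,-0.0,-6.2,0.0234,0.0221,0.0026,0.0],[0.0,-0.0,-6.2,0.0209,0.0245,0.0026,0.0],[0.0,-0.0,-6.2,0.0181,0.0266,0.0026,0.0]]]
-> [468. 344. 180.] rows 12
[[[-0.3,-0.8,-3.8,0.016,0.0305,0.0042,0.0],[-0.3,-0.8,-3.8,0.014,0.0315,0.0041,0.0],[-0.3,-0.8,-3.8,0.012,0.0323,0.0041,0.0],[-0.3,-0.8,-3.8,0.0098,0.033,0.0042,0.0],[-0.3,-0.8,-3.8,0.0077,0.0336,0.0043,0.0]]]
[[[-0.3,-0.8,-3.8,0.0055,0.034,0.0044,0.0],[-0.3,-0.8,-3.8,0.0033,0.0343,0.0045,0.0],[-0.3,-0.8,-3.8,0.001,0.0344,0.0047,0.0],[-0.3,-0.8,-3.8,-0.0012,0.0343,0.0049,0.0],[-0.3,-0.8,-3.8,-0.0034,0.0342,0.0051,0.0]]]
[[[-0.3,-0.8,-3.8,-0.0056,0.0338,0.0054,0.0],[-0.3,-0.8,-3.8,-0.0078,0.0334,0.0057,0.0]]]
-> [468. 344.  44.] rows 4
[[[0.0,0.0,0.0,0.0059,0.0,0.0335,0.0],[0.0,0.0,0.0,0.0059,0.0,0.0335,0.0],[0.0,0.0,0.0,0.0059,0.0,0.0335,0.0],[0.0,0.0,0.0,0.0059,0.0,0.0335,0.0]]]
```

View pics/w1.png

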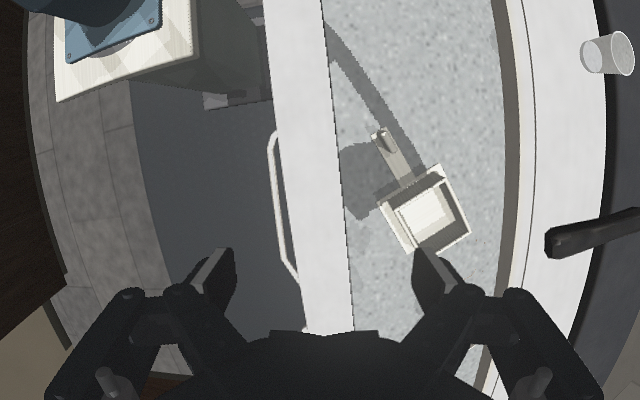

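The wrist view shows the walled piece at about (424,210) with its handle fin at (383,135). Both match the top-camera positions to within about 6 px, and the walls look tall. Next is the rack.

Call:
servo_tool(
  targets=[
    [[0, 0, -6.2, 0.032, 0.003, 0.003, 0], [0, 0, -6.2, 0.031, 0.007, 0.003, 0], [0, 0, -6.2, 0.03, 0.01, 0.003, 0], [0, 0, -6.2, 0.029, 0.013, 0.003, 0], [0, 0, -6.2, 0.028, 0.016, 0.003, 0]],
  ],
)

```text
clock: 1.4
ee_pos: [351.3, -189.8, 236.4]
eef_rot: [-0.0, 0.54, 0.842, 0.0]
contact_force: [0.5, -0.2, -0.2]
opening: 25.5
gripper_force: 0.0
```

Call:
servo_tool(
  targets=[
    [[0, 0, -6.2, 0.026, 0.019, 0.003, 0], [0, 0, -6.2, 0.023, 0.022, 0.003, 0], [0, 0, -6.2, 0.021, 0.024, 0.003, 0], [0, 0, -6.2, 0.018, 0.027, 0.003, 0], [-0.3, -0.8, -3.8, 0.016, 0.03, 0.004, 0]],
  ],
)

```text
clock: 1.82
ee_pos: [387.2, -31.7, 220.7]
eef_rot: [0.008, 0.315, 0.949, -0.0]
contact_force: [0.4, -0.7, -0.5]
opening: 0.2
gripper_force: 0.0
```

Call:
servo_tool(
  targets=[
    [[-0.3, -0.8, -3.8, 0.014, 0.031, 0.004, 0], [-0.3, -0.8, -3.8, 0.012, 0.032, 0.004, 0], [-0.3, -0.8, -3.8, 0.01, 0.033, 0.004, 0], [-0.3, -0.8, -3.8, 0.008, 0.034, 0.004, 0], [-0.3, -0.8, -3.8, 0.005, 0.034, 0.004, 0]],
  ],
)

```text
clock: 2.23
ee_pos: [425.3, 136.5, 200.5]
eef_rot: [0.045, 0.155, 0.987, 0.0]
contact_force: [0.1, -0.3, 0.6]
opening: 0.3
gripper_force: 0.0
```

Call:
servo_tool(
  targets=[
    [[-0.3, -0.8, -3.8, 0.003, 0.034, 0.004, 0], [-0.3, -0.8, -3.8, 0.001, 0.034, 0.005, 0], [-0.3, -0.8, -3.8, -0.001, 0.034, 0.005, 0], [-0.3, -0.8, -3.8, -0.003, 0.034, 0.005, 0], [0, 0, 0, 0, 0, 0, 0]],
  ],
)

```text
clock: 2.65
ee_pos: [456.3, 272.5, 182.4]
eef_rot: [0.073, 0.02, 0.997, 0.001]
contact_force: [-0.7, -0.6, 0.6]
opening: 0.1
gripper_force: 0.0
```

```bash
python3 - <<'E'
from h import *
s=arm.sense(); print(s["ee_pos"],s["clock"])
im=arm.grab_frame("wrist"); cv2.imwrite("pics/w2.png",im[:,:,::-1])
ax=np.array([595,357.5])
f=lambda a: [ax[0]-127*np.cos(np.radians(a)),ax[1]-127*np.sin(np.radians(a)),66]
for a in(-16,44): print(a,proj("wrist",f(a),s).round())
plan([(rim(7,128,150,ax=ax),0),(rim(7,128,44,ax=ax),4),(rim(1,128,44,ax=ax),1)]+[(rim(1-6*k,128,44,ax=ax),1) for k in(1,2)],0.0)
E
```

```text
[456.28214476 272.47924032 182.37442885] 2.65
-16 [442. 183.]
44 [321. 216.]
-> [468. 342. 150.] rows 3
[[[-0.4,-0.6,-3.1,-0.0014,0.0241,0.0112,0.0],[-0.4,-0.6,-3.1,-0.0026,0.0239,0.0114,0.0],[-0.4,-0.6,-3.1,-0.0038,0.0236,0.0116,0.0]]]
-> [468. 342.  44.] rows 4
[[[0.0,0.0,0.0,0.0046,0.0,0.0261,0.0],[0.0,0.0,0.0,0.0046,0.0,0.0261,0.0],[0.0,0.0,0.0,0.0046,0.0,0.0261,0.0],[0.0,0.0,0.0,0.0046,0.0,0.0261,0.0]]]
-> [467. 355.  44.] rows 1
[[[1.0,-0.0,5.9,-0.0007,0.0134,0.0001,0.0]]]
-> [467. 369.  44.] rows 1
[[[1.0,0.0,5.9,-0.0007,0.0134,0.0001,0.0]]]
-> [469. 382.  44.] rows 1
[[[1.0,-0.0,5.9,-0.0007,0.0134,0.0001,0.0]]]
```

View pics/w2.png

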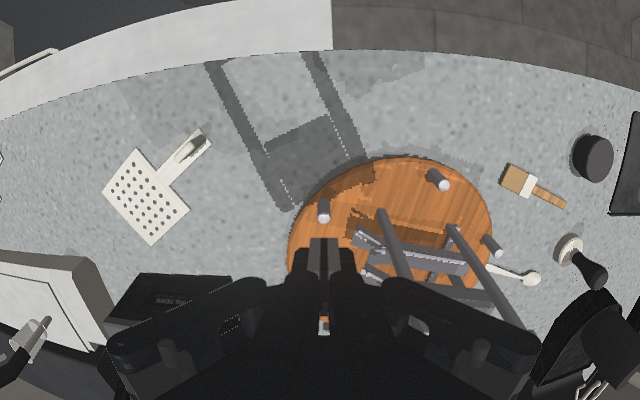

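The pegs at (443,185) and (323,217) match the predictions. I'll descend behind the near peg and push it round the arc.

Call:
servo_tool(
  targets=[
    [[-0.4, -0.6, -3.1, -0.001, 0.024, 0.011, 0], [-0.4, -0.6, -3.1, -0.003, 0.024, 0.011, 0], [-0.4, -0.6, -3.1, -0.004, 0.024, 0.012, 0], [0, 0, 0, 0.003, 0, 0.02, 0], [0, 0, 0, 0.003, 0, 0.02, 0]],
  ],
)

```text
clock: 3.12
ee_pos: [470.9, 340.3, 110.9]
eef_rot: [0.089, -0.058, 0.994, 0.005]
contact_force: [-0.6, 0.6, -2.1]
opening: -0.2
gripper_force: 0.0
```

Call:
servo_tool(
  targets=[
    [[0, 0, 0, 0.004, 0, 0.022, 0], [0, 0, 0, 0.004, 0, 0.022, 0], [0, 0, 0, 0.004, 0, 0.022, 0], [0, 0, 0, 0, 0, 0, 0]],
  ],
)

```text
clock: 3.45
ee_pos: [467.1, 336.9, 39.5]
eef_rot: [0.085, -0.057, 0.995, 0.002]
contact_force: [-0.6, -0.1, -0.0]
opening: 0.2
gripper_force: 0.0
```

Call:
servo_tool(
  targets=[
    [[0.7, 0, 3.9, 0, 0.009, 0, 0], [0.7, 0, 3.9, 0, 0.009, 0, 0], [0.7, 0, 3.9, 0, 0.009, 0, 0], [0.7, 0, 3.9, 0, 0.009, 0, 0], [0.7, 0, 3.9, 0, 0.009, 0, 0]],
  ],
)

```text
clock: 3.87
ee_pos: [471.9, 384.5, 45.5]
eef_rot: [0.089, 0.116, 0.989, -0.011]
contact_force: [0.2, 0.2, 0.8]
opening: 0.3
gripper_force: 0.0
```

```bash
python3 - <<'E'
from h import *
s=arm.sense(); p=s["ee_pos"]; d=p[:2]-[595,357.5]; print(p,s["contact_force"],np.hypot(*d),np.degrees(np.arctan2(-d[1],-d[0])),rot(s["eef_rot"]).round(2))
E
```

```text
[471.92533636 384.46228503  45.52598227] [0.19552649 0.1991688  0.77418679] 125.99340317948725 -12.35672495068738 [[-0.96  0.23  0.17]
 [ 0.23  0.97 -0.04]
 [-0.18 -0.   -0.98]]
```

Call:
servo_tool(
  targets=[
    [[0.7, 0, 3.9, -0.001, 0.009, 0.001, 0], [0.7, 0, 3.9, 0, 0.009, 0.001, 0], [0.7, 0, 3.9, -0.001, 0.009, 0.001, 0], [0.7, 0, 3.9, 0, 0.009, 0.001, 0], [0.7, 0, 3.9, -0.001, 0.009, 0.001, 0]],
  ],
)

```text
clock: 4.28
ee_pos: [491.6, 425.0, 41.1]
eef_rot: [0.086, 0.285, 0.954, -0.026]
contact_force: [0.2, -0.4, 0.3]
opening: 0.2
gripper_force: 0.0
```

```bash
python3 - <<'E'
from h import *
s=arm.sense(); p=s["ee_pos"]; d=p[:2]-[595,357.5]; print(p,s["contact_force"],np.hypot(*d),np.degrees(np.arctan2(-d[1],-d[0])))
im=arm.grab_frame("wrist"); cv2.imwrite("pics/w3.png",im[:,:,::-1])
E
```

```text
[491.5936816  425.03258843  41.11753903] [ 0.21000515 -0.41988945  0.32060426] 123.5051301961129 -33.14774607752211
```

View pics/w3.png

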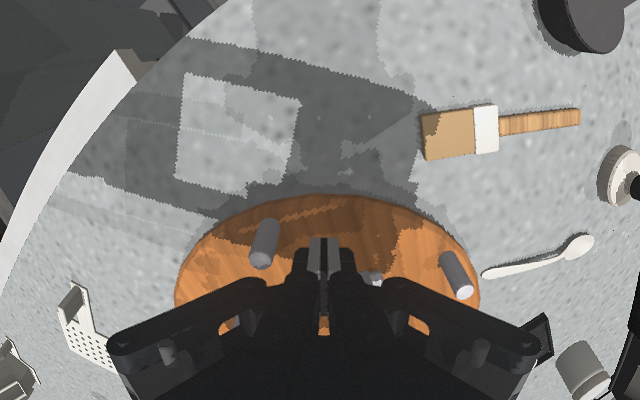

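```bash
python3 - <<'E'
from h import *
s=arm.sense()
for uv in [(261,262),(463,291),(373,278)]:
    q=onz("wrist",uv,66,s); d=q[:2]-[595,357.5]; print(q.round(),np.hypot(*d).round(1),np.degrees(np.arctan2(-d[1],-d[0])).round(1))
E
```

```text
[478. 397.  66.] 123.8 -18.5
[566. 484.  66.] 129.4 -77.0
[521. 442.  66.] 112.5 -48.7
```

```bash
python3 - <<'E'
from h import *
im=arm.grab_frame("top"); a=cv2.resize(im[145:240,185:285],None,fx=6,fy=6,interpolation=cv2.INTER_CUBIC); cv2.imwrite("pics/a2.png",a[:,:,::-1])
E
```

```text
(no output)
```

View pics/a2.png

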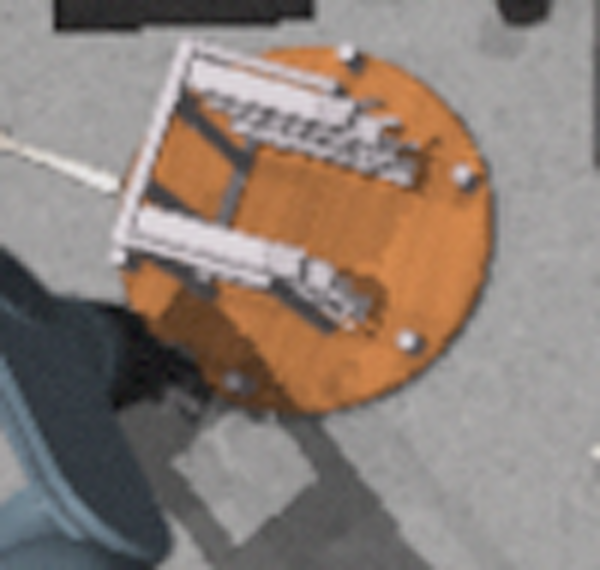

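```bash
python3 - <<'E'
from h import *
s=arm.sense(); A=rot(s["eef_rot"]); p=s["ee_pos"]
for b in (0,19,73,150): 
    q=p-A[:,2]*b; u=proj("top",q); print(b,q.round(),u.round(1),((u-[185,145])*6).round())
def tri(rays):
    M=0;v=0
    for o,d in rays:
        d=d/np.linalg.norm(d); P=np.eye(3)-np.outer(d,d); M=M+P; v=v+P@o
    x=np.linalg.solve(M,v); return x,[np.linalg.norm((np.eye(3)-np.outer(d,d)/(d@d))@(x-o)) for o,d in rays]
s2=dict(ee_pos=np.array([456.28,272.48,182.37]),eef_rot=[0.073,0.02,0.997,0.001])
print(tri([ray("top",(224.7,208.7)),ray("wrist",(443,185),s2)]))
print(tri([ray("top",(224.7,208.7)),ray("wrist",(261,262),s)]))
print(tri([ray("wrist",(443,185),s2),ray("wrist",(261,262),s)]))
im=arm.grab_frame("scene"); u=proj("scene",p); print(u)
x,y=int(u[0]),int(u[1]); c=im[y-60:y+60,x-80:x+80]; cv2.imwrite("pics/s3.png",cv2.resize(c,None,fx=4.5,fy=4.5,interpolation=cv2.INTER_CUBIC)[:,:,::-1])
E
```

```text
0 [493. 426.  41.] [218.4 205.3] [200. 362.]
19 [490. 428.  60.] [216.7 205.3] [190. 362.]
73 [482. 433. 113.] [211.6 205.2] [160. 361.]
150 [470. 440. 189.] [203.8 205. ] [113. 360.]
(array([472.89131568, 390.0103405 ,  71.27967152]), [np.float64(1.194313626278803), np.float64(1.1943136262788518)])
(array([477.15039969, 392.67777876,  61.33629321]), [np.float64(2.331306389345246), np.float64(2.3313063893452948)])
(array([476.91505897, 394.75969049,  63.53219249]), [np.float64(1.3636632480686817), np.float64(1.3636632480686768)])
[264.75742703 268.31663086]
```

View pics/s3.png

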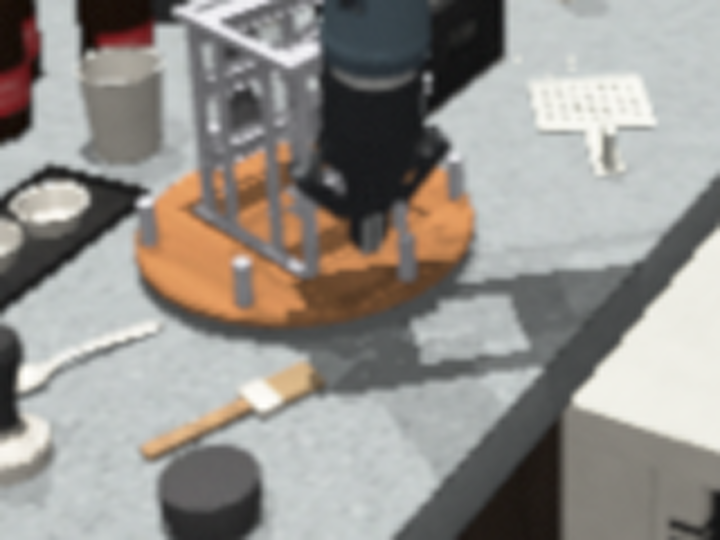

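The finger passed the peg without turning the rack: in the scene crop the peg at (405,250) is behind the finger tip at (368,245). The tip also looks higher than nominal, so I'll probe downward gently.

Call:
servo_tool(
  targets=[
    [[0, 0, 0, 0, 0, 0.003, 0], [0, 0, 0, 0, 0, 0.003, 0], [0, 0, 0, 0, 0, 0.002, 0], [0, 0, 0, 0, 0, 0, 0]],
  ],
)

```text
clock: 4.77
ee_pos: [491.6, 423.4, 31.1]
eef_rot: [0.085, 0.282, 0.955, -0.026]
contact_force: [-0.0, 0.4, 0.4]
opening: -0.1
gripper_force: 0.0
```

Call:
servo_tool(
  targets=[
    [[0, 0, 0, 0, 0, 0.002, 0], [0, 0, 0, 0, 0, 0.002, 0], [0, 0, 0, 0, 0, 0.001, 0], [0, 0, 0, 0, 0, 0, 0]],
  ],
)

```text
clock: 5.1
ee_pos: [492.7, 423.7, 26.4]
eef_rot: [0.085, 0.282, 0.955, -0.026]
contact_force: [-0.4, -0.2, 0.2]
opening: 0.2
gripper_force: 0.0
```

Call:
servo_tool(
  targets=[
    [[0, 0, 0, 0, 0, 0.002, 0], [0, 0, 0, 0, 0, 0.001, 0], [0, 0, 0, 0, 0, 0, 0], [0, 0, 0, 0, 0, 0, 0]],
  ],
)

```text
clock: 5.43
ee_pos: [493.3, 423.5, 23.7]
eef_rot: [0.085, 0.282, 0.955, -0.026]
contact_force: [-0.0, 0.2, 0.0]
opening: 0.0
gripper_force: 0.0
```

Call:
servo_tool(
  targets=[
    [[0, 0, 0, 0, 0, 0.002, 0], [0, 0, 0, 0, 0, 0.001, 0], [0, 0, 0, 0, 0, 0, 0], [0, 0, 0, 0, 0, 0, 0]],
  ],
)

```text
clock: 5.77
ee_pos: [493.7, 423.2, 20.7]
eef_rot: [0.085, 0.282, 0.955, -0.026]
contact_force: [0.9, 0.5, 0.5]
opening: -0.1
gripper_force: 0.0
```

Call:
servo_tool(
  targets=[
    [[0, 0, 0, 0, 0, 0.002, 0], [0, 0, 0, 0, 0, 0.001, 0], [0, 0, 0, 0, 0, 0, 0]],
  ],
)

```text
clock: 6.02
ee_pos: [494.1, 422.9, 17.6]
eef_rot: [0.085, 0.282, 0.955, -0.026]
contact_force: [-0.5, 0.3, 0.6]
opening: -0.2
gripper_force: 0.0
```

Call:
servo_tool(
  targets=[
    [[0, 0, 0, 0, 0, 0.002, 0], [0, 0, 0, 0, 0, 0.001, 0], [0, 0, 0, 0, 0, 0, 0]],
  ],
)

```text
clock: 6.27
ee_pos: [494.5, 422.5, 14.6]
eef_rot: [0.085, 0.282, 0.955, -0.026]
contact_force: [-0.7, -0.4, -0.0]
opening: 0.0
gripper_force: 0.0
```

```bash
python3 - <<'E'
from h import *
s=arm.sense(); p=s["ee_pos"]; print(p,s["contact_force"],s["joint_positions"].round(4)); u=proj("scene",p)
im=arm.grab_frame("scene"); 
x,y=int(round(u[0])),int(round(u[1])); c=im[y-40:y+20,x-30:x+50]; cv2.imwrite("pics/s4.png",cv2.resize(c,None,fx=8,fy=8,interpolation=cv2.INTER_CUBIC)[:,:,::-1]); print(u,((proj("scene",p+[0,0,20])-[x-30,y-40])*8).round(), ((u-[x-30,y-40])*8).round())
E
```

```text
[494.51817774 422.53710023  14.59024875] [-0.65430786 -0.35273335 -0.04822836] [ 0.6351  0.5843  1.5407 -0.2046  0.9642 -0.2481]
[265.18089356 274.05952107] [239. 282.] [241. 320.]
```

View pics/s4.png

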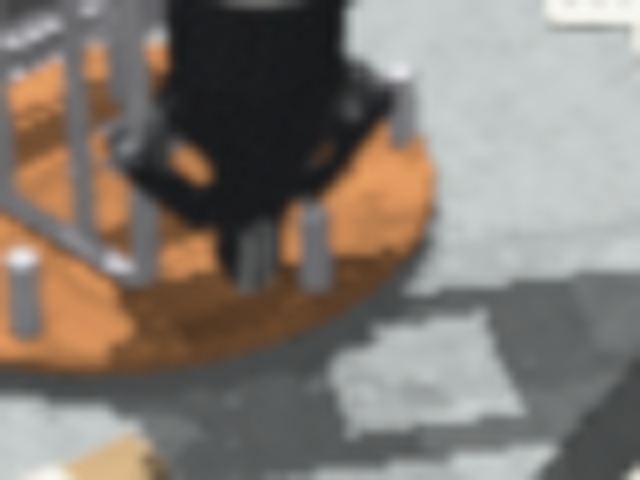

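Call:
servo_tool(
  targets=[
    [[0, 0, 0, 0, 0, 0.002, 0], [0, 0, 0, 0, 0, 0.001, 0], [0, 0, 0, 0, 0, 0, 0]],
  ],
)

```text
clock: 6.57
ee_pos: [495.0, 422.3, 11.7]
eef_rot: [0.085, 0.282, 0.955, -0.026]
contact_force: [-0.3, -0.1, 0.2]
opening: -0.4
gripper_force: 0.0
```

Call:
servo_tool(
  targets=[
    [[0, 0, 0, 0, 0, 0.001, 0], [0, 0, 0, 0, 0, 0.001, 0], [0, 0, 0, 0, 0, 0, 0]],
  ],
)

```text
clock: 6.82
ee_pos: [495.3, 422.1, 9.8]
eef_rot: [0.085, 0.282, 0.955, -0.026]
contact_force: [-0.8, -0.7, -0.0]
opening: -0.2
gripper_force: 0.0
```

Call:
servo_tool(
  targets=[
    [[0, 0, 0, 0, 0, 0.001, 0], [0, 0, 0, 0, 0, 0.001, 0], [0, 0, 0, 0, 0, 0, 0]],
  ],
)

```text
clock: 7.07
ee_pos: [495.6, 421.9, 7.8]
eef_rot: [0.085, 0.282, 0.955, -0.026]
contact_force: [0.3, 0.3, -0.2]
opening: 0.3
gripper_force: 0.0
```

Call:
servo_tool(
  targets=[
    [[0, 0, 0, 0, 0, 0.001, 0], [0, 0, 0, 0, 0, 0.001, 0], [0, 0, 0, 0, 0, 0, 0]],
  ],
)

```text
clock: 7.32
ee_pos: [495.9, 421.7, 5.9]
eef_rot: [0.085, 0.282, 0.955, -0.026]
contact_force: [-1.0, -0.7, -0.1]
opening: 0.1
gripper_force: 0.0
```

Call:
servo_tool(
  targets=[
    [[0, 0, 0, 0, 0, 0.001, 0], [0, 0, 0, 0, 0, 0.001, 0], [0, 0, 0, 0, 0, 0, 0]],
  ],
)

```text
clock: 7.57
ee_pos: [496.2, 421.5, 3.9]
eef_rot: [0.085, 0.282, 0.955, -0.026]
contact_force: [-0.7, 0.4, 0.1]
opening: -0.0
gripper_force: 0.0
```

Call:
servo_tool(
  targets=[
    [[0, 0, 0, 0, 0, 0.001, 0], [0, 0, 0, 0, 0, 0.001, 0], [0, 0, 0, 0, 0, 0, 0]],
  ],
)

```text
clock: 7.82
ee_pos: [496.5, 421.3, 1.9]
eef_rot: [0.085, 0.282, 0.955, -0.026]
contact_force: [0.6, 1.4, 0.3]
opening: 0.1
gripper_force: 0.0
```

Call:
servo_tool(
  targets=[
    [[0, 0, 0, 0, 0, 0.001, 0], [0, 0, 0, 0, 0, 0.001, 0], [0, 0, 0, 0, 0, 0, 0]],
  ],
)

```text
clock: 8.07
ee_pos: [496.8, 421.1, -0.1]
eef_rot: [0.085, 0.282, 0.955, -0.026]
contact_force: [0.0, -1.0, -0.3]
opening: 0.3
gripper_force: 0.0
```

```bash
python3 - <<'E'
from h import *
s=arm.sense(); p=s["ee_pos"]; print(p,s["contact_force"],s["effort"].round(2)); u=proj("scene",p)
im=arm.grab_frame("scene"); 
x,y=265,274; c=im[y-40:y+20,x-30:x+50]; cs=cv2.resize(c,None,fx=6,fy=6,interpolation=cv2.INTER_CUBIC); print(u,((proj("scene",p+[0,0,20])-[x-30,y-40])*6).round(), ((u-[x-30,y-40])*6).round())
w=arm.grab_frame("wrist"); cw=cv2.resize(w[150:350,230:430],None,fx=1.8,fy=1.8); o=np.zeros((360,480+360,3),np.uint8); o[:,:480]=cs; o[:,480:]=cw; cv2.imwrite("pics/s5.png",o[:,:800,::-1])
E
```

```text
[ 4.96787493e+02  4.21128555e+02 -5.89324875e-02] [ 0.03815752 -0.9570763  -0.25544855] [ -0.   -58.26 -23.86  -0.83  -0.29   0.  ]
[265.04774807 277.17550474] [179. 230.] [180. 259.]
```

View pics/s5.png

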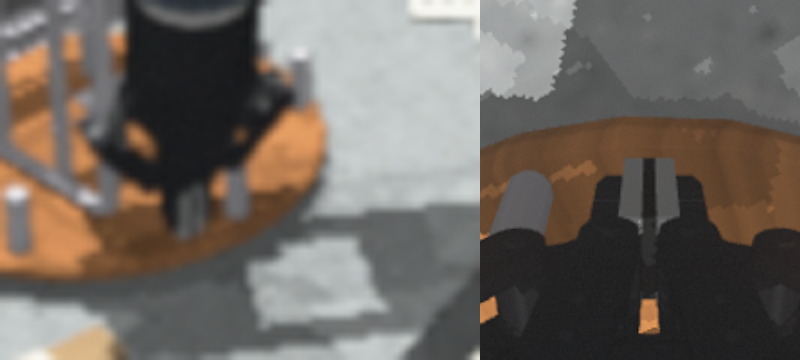

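```bash
python3 - <<'E'
from h import *
s=arm.sense(); A=rot(s["eef_rot"]); p=s["ee_pos"]
C=lambda q:((proj("scene",q)-[235,234])*6).round()
for b in (0,15,20,26,30): print(b,(p-A[:,2]*b).round(), C(p-A[:,2]*b), [C(p-A[:,2]*b+A@np.array([dx,dy,0])) .tolist() for dx in(-11,11) for dy in (-8,8)])
print("peg base/top",C([474,391,26]),C([474,391,66]))
print("table under tip",C([496.8,421,26]),"rim edge",C([595-140*np.cos(.6),357.5+140*np.sin(.6),26]))
E
```

```text
0 [497. 421.   0.] [180. 259.] [[185.0, 243.0], [160.0, 251.0], [200.0, 267.0], [175.0, 275.0]]
15 [495. 423.  15.] [181. 240.] [[186.0, 224.0], [161.0, 232.0], [201.0, 248.0], [176.0, 256.0]]
20 [494. 423.  20.] [181. 234.] [[186.0, 218.0], [161.0, 226.0], [201.0, 242.0], [176.0, 250.0]]
26 [493. 424.  26.] [181. 226.] [[186.0, 210.0], [161.0, 218.0], [201.0, 234.0], [176.0, 242.0]]
30 [492. 424.  30.] [181. 221.] [[187.0, 205.0], [161.0, 213.0], [202.0, 229.0], [176.0, 237.0]]
peg base/top [239. 206.] [237. 148.]
table under tip [178. 222.] rim edge [188. 243.]
```

Call:
servo_tool(
  targets=[
    [[0, 0, 0, 0, 0, 0.001, 0], [0, 0, 0, 0, 0, 0.001, 0], [0, 0, 0, 0, 0, 0, 0]],
  ],
)

```text
clock: 8.42
ee_pos: [497.3, 421.2, -1.5]
eef_rot: [0.086, 0.282, 0.955, -0.026]
contact_force: [-1.0, 0.5, 1.9]
opening: 0.1
gripper_force: 0.8
```

Call:
servo_tool(
  targets=[
    [[0, 0, 0, 0, 0, 0.001, 0], [0, 0, 0, 0, 0, 0.001, 0], [0, 0, 0, 0, 0, 0, 0]],
  ],
)

```text
clock: 8.67
ee_pos: [497.7, 421.6, -1.8]
eef_rot: [0.086, 0.283, 0.955, -0.025]
contact_force: [-4.9, -0.5, 12.1]
opening: -0.2
gripper_force: 5.8
```

Contact shows the real finger tip is about 28 mm short of the reported TCP. That explains both the missed peg and the scene picture, so I'll plan with that tip from here.

```bash
cat >> h.py <<'E'
B=28.
AX=np.array([595,357.5])
def pose(p,yaw,tilt=0,b=None):   # p = real finger tip (b behind the reported TCP)
    A=R.from_euler('z',yaw,degrees=True).as_matrix()@np.diag([1.,-1,-1])@R.from_euler('y',tilt,degrees=True).as_matrix()
    return np.array(p,float)+(B if b is None else b)*A[:,2],A
def rim(phi,r,z,tilt=-10,ax=None):
    ax=AX if ax is None else ax
    f=np.radians(phi); return pose([ax[0]-r*np.cos(f),ax[1]-r*np.sin(f),z],180+phi,tilt)
E
python3 - <<'E'
from h import *
plan([(rim(-28,133,85),2),(rim(8,133,85),6),(rim(8,129,42),2)]+[(rim(8-5*k,129,42),1) for k in(1,2)],0.0)
E
```

```text
-> [482. 418.  57.] rows 2
[[[-0.4,0.1,-2.4,0.0002,-0.0059,-0.0301,0.0],[-0.4,0.1,-2.4,0.0005,-0.0057,-0.0302,0.0]]]
-> [468. 340.  57.] rows 6
[[[-1.0,0.0,-5.9,-0.004,-0.0126,0.0007,0.0],[-1.0,0.0,-5.9,-0.0027,-0.0129,0.0005,0.0],[-1.0,0.0,-5.9,-0.0014,-0.0131,0.0002,0.0],[-1.0,0.0,-5.9,-0.0,-0.0132,-0.0,0.0],[-1.0,0.0,-5.9,0.0014,-0.0131,-0.0002,0.0]]]
[[[-1.0,0.0,-5.9,0.0027,-0.0129,-0.0005,0.0]]]
-> [472. 340.  14.] rows 2
[[[0.0,0.0,0.0,0.0018,-0.0,0.0215,0.0],[0.0,0.0,0.0,0.0018,-0.0,0.0215,0.0]]]
-> [471. 351.  14.] rows 1
[[[0.9,0.0,4.9,-0.0005,0.0108,0.0001,0.0]]]
-> [471. 362.  14.] rows 1
[[[0.9,-0.0,4.9,-0.0005,0.0108,0.0001,0.0]]]
```

Call:
servo_tool(
  targets=[
    [[-0.4, 0, -2.4, 0, -0.006, -0.03, 0], [-0.4, 0, -2.4, 0, -0.006, -0.03, 0], [-1, 0, -5.9, -0.004, -0.013, 0, 0], [-1, 0, -5.9, -0.003, -0.013, 0, 0], [-1, 0, -5.9, -0.001, -0.013, 0, 0]],
  ],
)

```text
clock: 9.08
ee_pos: [474.7, 377.1, 57.7]
eef_rot: [0.089, 0.085, 0.992, -0.01]
contact_force: [-0.6, 0.2, -0.1]
opening: -0.2
gripper_force: 0.0
```

Call:
servo_tool(
  targets=[
    [[-1, 0, -5.9, 0, -0.013, 0, 0], [-1, 0, -5.9, 0.001, -0.013, 0, 0], [-1, 0, -5.9, 0.003, -0.013, 0, 0], [0, 0, 0, 0.002, 0, 0.021, 0], [0, 0, 0, 0.002, 0, 0.021, 0]],
  ],
)

```text
clock: 9.5
ee_pos: [472.6, 338.0, 15.5]
eef_rot: [0.089, -0.068, 0.994, 0.003]
contact_force: [-0.1, 0.2, 0.6]
opening: -0.0
gripper_force: 0.0
```

Call:
servo_tool(
  targets=[
    [[0.9, 0, 4.9, -0.0005, 0.0108, 0, 0], [0.9, 0, 4.9, -0.0005, 0.0108, 0, 0], [0.9, 0, 4.9, -0.0005, 0.0108, 0, 0], [0.9, 0, 4.9, -0.0005, 0.0108, 0, 0], [0.9, 0, 4.9, -0.0005, 0.0108, 0, 0]],
  ],
)

```text
clock: 9.92
ee_pos: [474.5, 391.0, 13.7]
eef_rot: [0.087, 0.15, 0.985, -0.02]
contact_force: [-2.0, -3.9, 2.0]
opening: -0.1
gripper_force: 2.1
```

```bash
cat >> h.py <<'E'
def where():
    s=arm.sense(); A=rot(s["eef_rot"]); t=np.array(s["ee_pos"])-B*A[:,2]; d=t[:2]-AX
    print("clk",round(float(s["clock"]),1),"tip",t.round(1),"yaw %.1f tilt %.1f"%(np.degrees(np.arctan2(A[1,0],A[0,0])),np.degrees(np.arctan2(A[2,0],np.hypot(A[0,0],A[1,0])))),"rim r %.1f phi %.1f"%(np.hypot(*d),np.degrees(np.arctan2(-d[1],-d[0]))),"F",np.round(s["contact_force"],1),"q6 %.2f q5 %.2f"%(s["joint_positions"][5],s["joint_positions"][4]),"open %.1f"%s["opening"]); return s
E
python3 -c "
from h import *
where()"
```

```text
clk 9.9 tip [469.9 392.8  41.3] yaw 162.8 tilt -10.2 rim r 130.0 phi -15.8 F [-2.  -3.9  2. ] q6 -0.55 q5 0.86 open -0.1
```

Contact: about 4 N on the peg. I'll continue the arc.

Call:
servo_tool(
  targets=[
    [[0.9, 0, 4.9, -0.0005, 0.0108, 0, 0], [0.9, 0, 4.9, -0.0005, 0.0108, 0, 0], [0.9, 0, 4.9, -0.0005, 0.0108, 0, 0], [0.9, 0, 4.9, -0.0005, 0.0108, 0, 0], [0.9, 0, 4.9, -0.0005, 0.0108, 0, 0]],
  ],
)

```text
clock: 10.33
ee_pos: [500.0, 438.4, 13.3]
eef_rot: [0.082, 0.358, 0.929, -0.039]
contact_force: [-4.8, -0.7, 1.1]
opening: 0.4
gripper_force: 2.2
```

Call:
servo_tool(
  targets=[
    [[0.9, 0, 4.9, -0.0005, 0.0108, 0, 0], [0.9, 0, 4.9, -0.0005, 0.0108, 0, 0], [0.9, 0, 4.9, -0.0005, 0.0108, 0, 0], [0.9, 0, 4.9, -0.0005, 0.0108, 0, 0], [0.9, 0, 4.9, -0.0005, 0.0108, 0, 0]],
  ],
)

```text
clock: 10.75
ee_pos: [544.0, 470.2, 13.3]
eef_rot: [0.075, 0.55, 0.83, -0.057]
contact_force: [-4.4, 0.8, 0.1]
opening: -0.1
gripper_force: 2.0
```

```bash
cat >> h.py <<'E'
def pegs(name="top"):
    """rack angle from bright peg tops near where they must be, in the top view"""
    im=arm.grab_frame(name); return im
E
python3 - <<'E'
from h import *
s=where(); im=arm.grab_frame("top"); a=cv2.resize(im[145:240,185:285],None,fx=6,fy=6,interpolation=cv2.INTER_CUBIC); cv2.imwrite("pics/a3.png",a[:,:,::-1])
E
```

```text
clk 10.8 tip [542.3 475.2  40.8] yaw 113.0 tilt -10.7 rim r 128.9 phi -65.9 F [-4.4  0.8  0.1] q6 0.32 q5 1.24 open -0.1
```

View pics/a3.png

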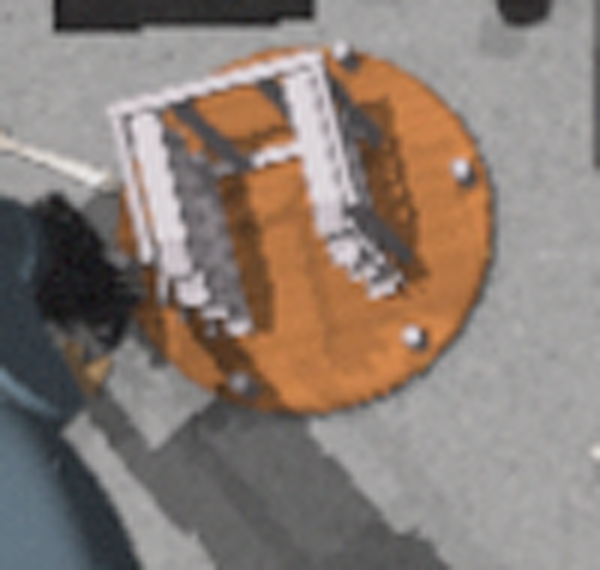

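The rack is now at about 15°, with peg tops at crop (240,382), (415,337), (462,170) and (343,52).

Call:
servo_tool(
  targets=[
    [[0.9, 0, 4.9, -0.0005, 0.0108, 0, 0], [0.9, 0, 4.9, -0.0005, 0.0108, 0, 0], [0.6, 0, 3, -0.0003, 0.0066, 0, 0], [0, 0, 0, 0, 0, 0, 0]],
  ],
)

```text
clock: 11.13
ee_pos: [574.2, 477.3, 13.4]
eef_rot: [0.07, 0.64, 0.763, -0.064]
contact_force: [-0.6, -0.8, 1.4]
opening: -0.2
gripper_force: 0.0
```

```bash
cat >> h.py <<'E'
def rackangle(a0,im=None):
    """refine rack angle from peg tops: bright centroid near each predicted peg in the top view"""
    if im is None: im=arm.grab_frame("top")
    f=4; g=cv2.resize(cv2.cvtColor(im,cv2.COLOR_RGB2HSV),None,fx=f,fy=f,interpolation=cv2.INTER_CUBIC)
    res=[]
    for k in range(6):
        phi=np.radians(a0+30+60*k); u=proj("top",[AX[0]-127*np.cos(phi),AX[1]-127*np.sin(phi),66])
        x,y=((u+.5)*f-.5).round().astype(int); w=12; c=g[y-w:y+w+1,x-w:x+w+1]
        m=((c[:,:,1]<60)&(c[:,:,2]>150)).astype(np.uint8)
        n,l,st,ce=cv2.connectedComponentsWithStats(m)
        if n<2: continue
        i=1+np.argmax(st[1:,4]); v=(np.array([x-w,y-w])+ce[i]+.5)/f-.5
        q=onz("top",v,66); d=q[:2]-AX; ph=np.degrees(np.arctan2(-d[1],-d[0]))
        res.append((30+60*k,st[i,4],round(np.hypot(*d),1),round((ph-30-60*k+180)%360-180,1)))
    print("rack",res)
E
python3 - <<'E'
from h import *
s=where(); im=arm.grab_frame("top"); cv2.imwrite("pics/t4.png",im[:,:,::-1]); rackangle(1,im)
rackangle(74.5,cv2.imread("pics/top0.png")[:,:,::-1])
E
```

```text
clk 11.1 tip [573.5 482.5  40.9] yaw 100.1 tilt -10.9 rim r 126.8 phi -80.2 F [-0.6 -0.8  1.4] q6 0.50 q5 1.34 open -0.2
rack [(30, np.int32(104), np.float64(121.7), np.float64(0.9)), (90, np.int32(104), np.float64(123.2), np.float64(3.1)), (150, np.int32(239), np.float64(133.7), np.float64(2.8)), (210, np.int32(498), np.float64(127.9), np.float64(1.1)), (270, np.int32(190), np.float64(120.7), np.float64(0.8))]
rack [(30, np.int32(93), np.float64(124.0), np.float64(76.5)), (90, np.int32(249), np.float64(134.6), np.float64(75.8)), (150, np.int32(251), np.float64(134.1), np.float64(76.5)), (210, np.int32(229), np.float64(130.2), np.float64(71.2)), (270, np.int32(95), np.float64(124.2), np.float64(71.7)), (330, np.int32(99), np.float64(121.0), np.float64(73.9))]
```

```bash
python3 - <<'E'
from h import *
plan([(pose([568,490,110],100,-10),2),(pose([400,357,150],180,-10),0)],0.0)
E
```

```text
-> [569. 485.  82.] rows 2
[[[-0.2,0.4,0.1,-0.0021,-0.0019,-0.0347,0.0],[-0.2,0.4,0.1,-0.0019,-0.0018,-0.0347,0.0]]]
-> [405. 357. 122.] rows 13
[[[-1.1,0.0,-6.1,-0.0079,-0.0141,-0.0017,0.0],[-1.1,0.0,-6.1,-0.0064,-0.0149,-0.002,0.0],[-1.1,0.0,-6.1,-0.0048,-0.0154,-0.0023,0.0],[-1.1,0.0,-6.1,-0.0032,-0.0158,-0.0026,0.0],[-1.1,0.0,-6.1,-0.0015,-0.016,-0.0029,0.0]]]
[[[-1.1,0.0,-6.1,0.0002,-0.016,-0.0032,0.0],[-1.1,0.0,-6.1,0.0019,-0.0158,-0.0035,0.0],[-1.1,0.0,-6.1,0.0036,-0.0155,-0.0038,0.0],[-1.1,0.0,-6.1,0.0052,-0.0149,-0.004,0.0],[-1.1,0.0,-6.1,0.0067,-0.0142,-0.0043,0.0]]]
[[[-1.1,0.0,-6.1,0.0082,-0.0133,-0.0046,0.0],[-1.1,0.0,-6.1,0.0095,-0.0123,-0.0048,0.0],[-1.1,0.0,-6.1,0.0108,-0.0112,-0.005,0.0]]]
```

Call:
servo_tool(
  targets=[
    [[-0.2, 0.4, 0, -0.003, -0.003, -0.035, 0], [0, 0, 0, 0.003, -0.001, -0.036, 0], [0, 0, 0, 0, 0, -0.036, 0], [0, 0, 0, 0, 0, -0.036, 0], [0, 0, 0, 0, 0, -0.036, 0]],
  ],
)

```text
clock: 11.6
ee_pos: [563.5, 509.0, 192.2]
eef_rot: [0.069, 0.638, 0.765, -0.06]
contact_force: [1.2, -0.4, -0.6]
opening: -0.3
gripper_force: 0.0
```

Call:
servo_tool(
  targets=[
    [[-1.1, 0, -6.1, -0.008, -0.014, 0.001, 0], [-1.1, 0, -6.1, -0.006, -0.015, 0.001, 0], [-1.1, 0, -6.1, -0.005, -0.015, 0.001, 0], [-1.1, 0, -6.1, -0.003, -0.016, 0.001, 0], [-1.1, 0, -6.1, -0.001, -0.016, 0, 0]],
  ],
)

```text
clock: 12.02
ee_pos: [500.8, 456.9, 190.7]
eef_rot: [0.081, 0.408, 0.908, -0.04]
contact_force: [0.5, 0.1, 0.7]
opening: 0.2
gripper_force: 0.0
```

Call:
servo_tool(
  targets=[
    [[-1.1, 0, -6.1, 0, -0.016, 0, 0], [-1.1, 0, -6.1, 0.002, -0.016, 0, 0], [-1.1, 0, -6.1, 0.004, -0.015, -0.001, 0], [-1.1, 0, -6.1, 0.005, -0.015, -0.001, 0], [-1.1, 0, -6.1, 0.007, -0.014, -0.001, 0]],
  ],
)

```text
clock: 12.43
ee_pos: [440.0, 406.1, 191.1]
eef_rot: [0.087, 0.15, 0.985, -0.016]
contact_force: [0.2, -0.1, -0.4]
opening: 0.1
gripper_force: 0.0
```

Call:
servo_tool(
  targets=[
    [[-1.1, 0, -6.1, 0.008, -0.013, -0.001, 0], [-1.1, 0, -6.1, 0.01, -0.012, -0.002, 0], [-1.1, 0, -6.1, 0.011, -0.011, -0.002, 0], [0, 0, 0, 0, 0, 0, 0]],
  ],
)

```text
clock: 12.77
ee_pos: [402.0, 375.2, 191.0]
eef_rot: [0.087, -0.01, 0.996, -0.002]
contact_force: [0.1, -1.0, -1.5]
opening: 0.1
gripper_force: 0.0
```

```bash
python3 - <<'E'
from h import *
s=where(); im=arm.grab_frame("wrist"); cv2.imwrite("pics/w6.png",im[:,:,::-1])
t=arm.grab_frame("top"); cv2.imwrite("pics/t6.png",t[:,:,::-1])
for a in (0,60,120,180,240,300): 
    f=np.radians(30+a); print(30+a,proj("wrist",[AX[0]-127*np.cos(f),AX[1]-127*np.sin(f),66],s).round())
print(proj("wrist",[*AX,26],s))
E
```

```text
clk 12.8 tip [397.1 375.3 218.5] yaw -178.8 tilt -10.0 rim r 198.7 phi -5.1 F [ 0.1 -1.  -1.5] q6 -0.93 q5 1.15 open 0.1
30 [249. 236.]
90 [212. 303.]
150 [267. 356.]
210 [350. 358.]
270 [404. 309.]
330 [365. 239.]
[308.37953252 288.75120778]
```

View pics/w6.png

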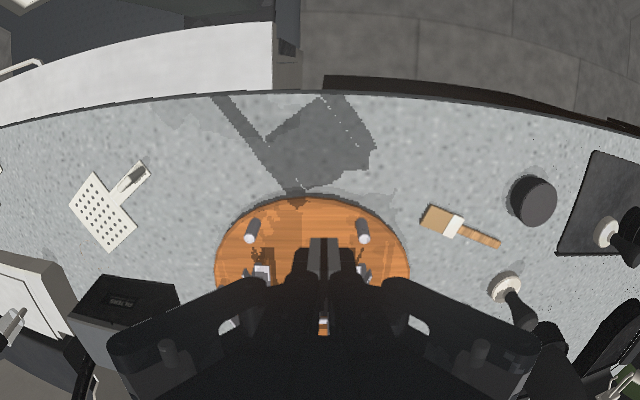

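The front peg tops at (250,238) and (365,239) match a rack angle of 0. I have one picture view left, so from here I'll measure numerically. I'll refine the rack angle and head for the pan.

```bash
python3 - <<'E'
from h import *
s=arm.sense(); im=cv2.imread("pics/w6.png"); h=cv2.cvtColor(im,cv2.COLOR_BGR2HSV)
for uv in [(250,238),(365,239)]:
    x,y=uv; c=h[y-9:y+10,x-9:x+10]; m=((c[:,:,1]<60)&(c[:,:,2]>165)).astype(np.uint8)
    n,l,st,ce=cv2.connectedComponentsWithStats(m); i=1+np.argmax(st[1:,4]); v=np.array([x-9,y-9])+ce[i]
    q=onz("wrist",v,66,s); d=q[:2]-AX; print(v.round(1),st[i,4],q.round(1),np.hypot(*d).round(1),np.degrees(np.arctan2(-d[1],-d[0])).round(1))
rackangle(0,cv2.imread("pics/t6.png")[:,:,::-1])
plan([(pose([445,-395,160],115,0),0)],1.0)
E
```

```text
[248.8 238.2] 81 [491.4 295.4  66. ] 120.8 31.0
[363.9 238.7] 86 [489.4 422.1  66. ] 123.7 -31.4
rack [(30, np.int32(100), np.float64(121.6), np.float64(0.9)), (90, np.int32(100), np.float64(123.0), np.float64(3.1)), (150, np.int32(228), np.float64(133.8), np.float64(2.2)), (210, np.int32(504), np.float64(127.3), np.float64(0.3)), (270, np.int32(521), np.float64(127.6), np.float64(-0.6)), (330, np.int32(113), np.float64(125.3), np.float64(-1.1))]
-> [ 445. -395.  132.] rows 22
[[[0.3,0.4,3.0,-0.0009,-0.0351,0.0031,1.0],[0.3,0.4,3.0,-0.0028,-0.035,0.0032,1.0],[0.3,0.4,3.0,-0.0046,-0.0348,0.0033,1.0],[0.3,0.4,3.0,-0.0064,-0.0345,0.0035,1.0],[0.3,0.4,3.0,-0.0082,-0.0341,0.0036,1.0]]]
[[[0.3,0.4,3.0,-0.01,-0.0336,0.0036,1.0],[0.3,0.4,3.0,-0.0118,-0.033,0.0037,1.0],[0.3,0.4,3.0,-0.0135,-0.0323,0.0038,1.0],[0.3,0.4,3.0,-0.0152,-0.0316,0.0038,1.0],[0.3,0.4,3.0,-0.0168,-0.0307,0.0038,1.0]]]
[[[0.3,0.4,3.0,-0.0184,-0.0298,0.0038,1.0],[0.3,0.4,3.0,-0.02,-0.0288,0.0038,1.0],[0.3,0.4,3.0,-0.0215,-0.0277,0.0038,1.0],[0.3,0.4,3.0,-0.0229,-0.0265,0.0037,1.0],[0.3,0.4,3.0,-0.0243,-0.0253,0.0037,1.0]]]
[[[0.3,0.4,3.0,-0.0256,-0.024,0.0036,1.0],[0.3,0.4,3.0,-0.0268,-0.0226,0.0035,1.0],[0.3,0.4,3.0,-0.028,-0.0212,0.0034,1.0],[0.3,0.4,3.0,-0.0291,-0.0197,0.0033,1.0],[0.3,0.4,3.0,-0.0301,-0.0181,0.0032,1.0]]]
[[[0.3,0.4,3.0,-0.031,-0.0165,0.003,1.0],[0.3,0.4,3.0,-0.0318,-0.0149,0.0029,1.0]]]
```

Call:
servo_tool(
  targets=[
    [[0.3, 0.4, 3, -0.001, -0.035, 0.003, 1], [0.3, 0.4, 3, -0.003, -0.035, 0.003, 1], [0.3, 0.4, 3, -0.005, -0.035, 0.003, 1], [0.3, 0.4, 3, -0.006, -0.035, 0.003, 1], [0.3, 0.4, 3, -0.008, -0.034, 0.004, 1]],
  ],
)

```text
clock: 13.28
ee_pos: [415.0, 200.6, 178.6]
eef_rot: [0.07, 0.127, 0.989, -0.003]
contact_force: [1.0, -0.7, -0.2]
opening: 60.4
gripper_force: 0.0
```

Call:
servo_tool(
  targets=[
    [[0.3, 0.4, 3, -0.01, -0.034, 0.004, 1], [0.3, 0.4, 3, -0.012, -0.033, 0.004, 1], [0.3, 0.4, 3, -0.013, -0.032, 0.004, 1], [0.3, 0.4, 3, -0.015, -0.032, 0.004, 1], [0.3, 0.4, 3, -0.017, -0.031, 0.004, 1]],
  ],
)

```text
clock: 13.7
ee_pos: [423.2, 23.7, 164.8]
eef_rot: [0.051, 0.256, 0.965, -0.005]
contact_force: [0.9, -0.8, -0.4]
opening: 85.4
gripper_force: 0.0
```

Call:
servo_tool(
  targets=[
    [[0.3, 0.4, 3, -0.018, -0.03, 0.004, 1], [0.3, 0.4, 3, -0.02, -0.029, 0.004, 1], [0.3, 0.4, 3, -0.021, -0.028, 0.004, 1], [0.3, 0.4, 3, -0.023, -0.027, 0.004, 1], [0.3, 0.4, 3, -0.024, -0.025, 0.004, 1]],
  ],
)

```text
clock: 14.12
ee_pos: [429.9, -153.0, 151.6]
eef_rot: [0.031, 0.381, 0.924, -0.007]
contact_force: [-0.0, 0.8, 0.4]
opening: 85.5
gripper_force: 0.0
```

Call:
servo_tool(
  targets=[
    [[0.3, 0.4, 3, -0.026, -0.024, 0.004, 1], [0.3, 0.4, 3, -0.027, -0.023, 0.003, 1], [0.3, 0.4, 3, -0.028, -0.021, 0.003, 1], [0.3, 0.4, 3, -0.029, -0.02, 0.003, 1], [0.3, 0.4, 3, -0.03, -0.018, 0.003, 1]],
  ],
)

```text
clock: 14.53
ee_pos: [437.4, -329.4, 141.1]
eef_rot: [0.011, 0.499, 0.867, -0.008]
contact_force: [1.4, -0.5, 0.4]
opening: 85.5
gripper_force: 0.0
```

Call:
servo_tool(
  targets=[
    [[0.3, 0.4, 3, -0.031, -0.016, 0.003, 1], [0.3, 0.4, 3, -0.032, -0.015, 0.003, 1], [0, 0, 0, 0, 0, 0, 1], [0, 0, 0, 0, 0, 0, 1]],
  ],
)

```text
clock: 14.87
ee_pos: [440.4, -399.3, 135.8]
eef_rot: [0.002, 0.543, 0.84, -0.009]
contact_force: [-0.8, -0.3, -0.5]
opening: 85.5
gripper_force: 0.0
```

```bash
cat >> h.py <<'E'
AX=np.array([598,359.5])
def rectify(im,s,z,c,half=170,mm=1.0):
    """resample wrist picture onto the world plane at height z; pixel (i,j): x=c0+half-i*mm, y=c1+half-j*mm"""
    p=arm.camera_params("wrist"); K=p["mtx"]; T=p["tool_from_camera"]; A=rot(s["eef_rot"])
    n=int(2*half/mm); I,J=np.mgrid[0:n,0:n]; P=np.stack([c[0]+half-I*mm,c[1]+half-J*mm,np.full(I.shape,float(z))],-1)
    q=((P-s["ee_pos"])@A-T[:3,3])@T[:3,:3]; r=np.hypot(q[...,0],q[...,1]); th=np.arctan2(r,q[...,2]); k=th/np.maximum(r,1e-9)*K[0,0]
    return cv2.remap(im,(q[...,0]*k+K[0,2]).astype(np.float32),(q[...,1]*k+K[1,2]).astype(np.float32),cv2.INTER_LINEAR)
E
python3 - <<'E'
from h import *
s=where(); im=arm.grab_frame("wrist"); cv2.imwrite("pics/w7.png",im[:,:,::-1]); np.save("w7s.npy",np.r_[s["ee_pos"],s["eef_rot"]])
a=rectify(im,s,4,(440,-370),half=150); b=rectify(im,s,43,(440,-370),half=150)
cv2.imwrite("pics/r7.png",cv2.resize(np.hstack([a,b]),None,fx=1.33,fy=1.33)[:,:,::-1])
E
```

```text
clk 14.9 tip [ 440.5 -398.8  163.8] yaw 114.2 tilt -0.7 rim r 774.5 phi 78.3 F [-0.8 -0.3 -0.5] q6 -1.33 q5 1.22 open 85.5
```

View pics/r7.png

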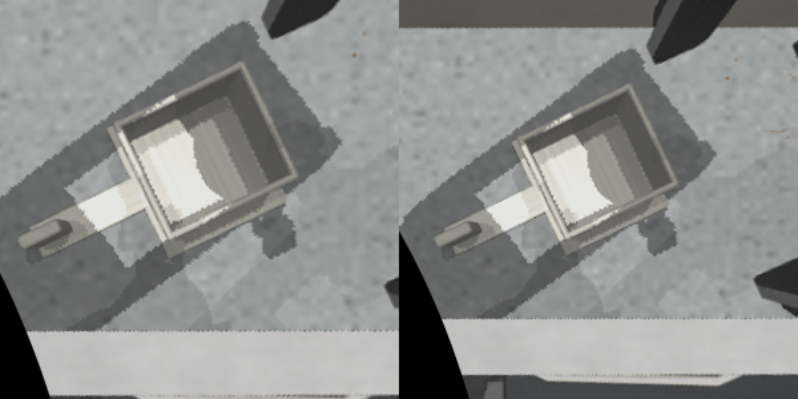

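This is clearly the deep pan, with tall walls. In the z=4 panel the front edge runs (108,130) to (170,255). In the z=43 panel the fin top is at about (459,233). That puts the pan's azimuth at about −63.4° and its grip at about (414.5,−263.5); it has moved roughly 4 cm since the start.

```bash
cat >> h.py <<'E'
def grasp(g,az,z,tilt=-12,back=117):
    """finger-tip pose for a piece with grip point g and azimuth az of its x axis"""
    d=np.array([np.cos(np.radians(az)),np.sin(np.radians(az))]); o=np.array(g)+120*d
    return pose([*(o-back*d),z],az+180,tilt)
E
python3 - <<'E'
from h import *
g=(414.5,-263.5)
plan([(grasp(g,-63.4,85),0),(grasp(g,-63.4,11),0)],1.0)
E
```

```text
-> [ 418. -271.   58.] rows 5
[[[-0.2,-2.3,-0.4,0.025,0.0066,0.0153,1.0],[-0.2,-2.3,-0.4,0.0255,0.0067,0.0143,1.0],[-0.2,-2.3,-0.4,0.026,0.0069,0.0133,1.0],[-0.2,-2.3,-0.4,0.0265,0.0071,0.0123,1.0],[-0.2,-2.3,-0.4,0.0269,0.0072,0.0113,1.0]]]
-> [ 418. -271.  -16.] rows 3
[[[0.0,0.0,0.0,0.0051,0.0,0.0241,1.0],[0.0,0.0,0.0,0.0051,0.0,0.0241,1.0],[0.0,0.0,0.0,0.0051,0.0,0.0241,1.0]]]
```

Call:
servo_tool(
  targets=[
    [[-0.2, -2.3, -0.4, 0.025, 0.007, 0.015, 1], [-0.2, -2.3, -0.4, 0.026, 0.007, 0.014, 1], [-0.2, -2.3, -0.4, 0.026, 0.007, 0.013, 1], [-0.2, -2.3, -0.4, 0.026, 0.007, 0.012, 1], [-0.2, -2.3, -0.4, 0.027, 0.007, 0.011, 1]],
  ],
)

```text
clock: 15.33
ee_pos: [418.7, -268.0, 59.9]
eef_rot: [0.093, 0.522, 0.846, -0.056]
contact_force: [-1.0, -0.5, -0.7]
opening: 85.3
gripper_force: 0.0
```

Call:
servo_tool(
  targets=[
    [[0, 0, 0, 0.005, 0, 0.024, 1], [0, 0, 0, 0.004, 0, 0.018, 1], [0, 0, 0, 0.003, 0, 0.013, 1], [0, 0, 0, 0, 0, 0, 1]],
  ],
)

```text
clock: 15.67
ee_pos: [417.3, -267.2, 1.7]
eef_rot: [0.089, 0.522, 0.846, -0.055]
contact_force: [-0.5, -0.4, -0.4]
opening: 85.7
gripper_force: 0.0
```

```bash
python3 - <<'E'
from h import *
s=where()
d=np.array([np.cos(np.radians(-63.4)),np.sin(np.radians(-63.4))]); A=rot(s["eef_rot"])
pad=s["ee_pos"]-(B+19)*A[:,2]; e=pad[:2]-[414.5,-263.5]; print("pad",pad.round(1),"along",(e@d).round(1),"across",(e@[-d[1],d[0]]).round(1))
plan([(grasp((414.5,-263.5),-63.4,11),1)],1.0)
E
```

```text
clk 15.7 tip [ 414.7 -262.    29. ] yaw 116.6 tilt -12.0 rim r 648.0 phi 73.6 F [-0.5 -0.4 -0.4] q6 -1.09 q5 0.56 open 85.7
pad [ 413.  -258.5   47.6] along -5.2 across 0.9
-> [ 418. -271.  -16.] rows 1
[[[-0.0,-0.0,0.0,-0.0004,-0.0009,0.0185,1.0]]]
```

Call:
servo_tool(
  targets=[
    [[0, 0, 0, 0, -0.001, 0.007, 1], [0, 0, 0, 0, 0, 0.006, 1], [0, 0, 0, 0, 0, 0.005, 1], [0, 0, 0, 0, 0, 0, 1]],
  ],
)

```text
clock: 16.0
ee_pos: [419.7, -274.4, -14.3]
eef_rot: [0.091, 0.523, 0.846, -0.055]
contact_force: [-0.5, 0.8, -0.1]
opening: 85.3
gripper_force: 0.0
```

Call:
servo_tool(
  targets=[
    [[0, 0, 0, 0, 0, 0, 0.5], [0, 0, 0, 0, 0, 0, 0.25], [0, 0, 0, 0, 0, 0, 0], [0, 0, 0, 0, 0, 0, 0], [0, 0, 0, 0, 0, 0, 0]],
  ],
  force=60,
)

```text
clock: 16.42
ee_pos: [419.7, -274.4, -13.7]
eef_rot: [0.091, 0.523, 0.846, -0.056]
contact_force: [0.2, 0.1, 0.5]
opening: 25.9
gripper_force: 0.0
```

Call:
servo_tool(
  targets=[
    [[0, 0, 0, 0, 0, 0, 0], [0, 0, 0, 0, 0, 0, 0], [0, 0, 0, 0, 0, 0, 0]],
  ],
)

```text
clock: 16.67
ee_pos: [419.8, -274.3, -13.6]
eef_rot: [0.091, 0.523, 0.846, -0.056]
contact_force: [-0.7, 0.8, 3.6]
opening: 9.0
gripper_force: 59.3
```

```bash
python3 - <<'E'
from h import *
s=where()
E
```

```text
clk 16.7 tip [ 417.1 -269.    13.7] yaw 116.5 tilt -12.3 rim r 654.0 phi 73.9 F [-0.7  0.8  3.6] q6 -1.08 q5 0.52 open 9.0
```

Gripped: the opening is 9 mm at 59 N. I'll lift and carry it to the front of the rack.

```bash
python3 - <<'E'
from h import *
plan([(pose([417,-269,99],116.5,-12.3),4),(pose([326,359.5,99],180.8,-12.3),22)],0.0)
E
```

```text
-> [ 420. -274.   72.] rows 4
[[[0.0,-0.0,0.0,-0.0045,0.0,-0.0208,0.0],[0.0,-0.0,0.0,-0.0045,0.0,-0.0208,0.0],[0.0,-0.0,0.0,-0.0045,-0.0,-0.0208,0.0],[0.0,-0.0,0.0,-0.0045,-0.0,-0.0208,0.0]]]
-> [332. 360.  72.] rows 22
[[[-0.6,0.0,-2.9,0.0269,0.0093,-0.0059,0.0],[-0.6,0.0,-2.9,0.0264,0.0107,-0.0058,0.0],[-0.6,0.0,-2.9,0.0259,0.012,-0.0056,0.0],[-0.6,0.0,-2.9,0.0252,0.0134,-0.0055,0.0],[-0.6,0.0,-2.9,0.0245,0.0147,-0.0053,0.0]]]
[[[-0.6,0.0,-2.9,0.0238,0.0159,-0.0052,0.0],[-0.6,0.0,-2.9,0.0229,0.0172,-0.005,0.0],[-0.6,0.0,-2.9,0.0221,0.0183,-0.0048,0.0],[-0.6,0.0,-2.9,0.0211,0.0195,-0.0046,0.0],[-0.6,0.0,-2.9,0.0201,0.0205,-0.0044,0.0]]]
[[[-0.6,0.0,-2.9,0.0191,0.0216,-0.0042,0.0],[-0.6,0.0,-2.9,0.018,0.0225,-0.0039,0.0],[-0.6,0.0,-2.9,0.0168,0.0234,-0.0037,0.0],[-0.6,0.0,-2.9,0.0156,0.0243,-0.0034,0.0],[-0.6,0.0,-2.9,0.0144,0.0251,-0.0031,0.0]]]
[[[-0.6,0.0,-2.9,0.0131,0.0258,-0.0029,0.0],[-0.6,0.0,-2.9,0.0118,0.0264,-0.0026,0.0],[-0.6,0.0,-2.9,0.0105,0.027,-0.0023,0.0],[-0.6,0.0,-2.9,0.0091,0.0275,-0.002,0.0],[-0.6,0.0,-2.9,0.0078,0.028,-0.0017,0.0]]]
[[[-0.6,0.0,-2.9,0.0064,0.0284,-0.0014,0.0],[-0.6,0.0,-2.9,0.0049,0.0286,-0.0011,0.0]]]
```

Call:
servo_tool(
  targets=[
    [[0, 0, 0, -0.0045, 0, -0.021, 0], [0, 0, 0, -0.0045, 0, -0.021, 0], [0, 0, 0, -0.0045, 0, -0.021, 0], [0, 0, 0, -0.0045, 0, -0.021, 0]],
  ],
)

```text
clock: 17.0
ee_pos: [418.9, -273.5, 72.4]
eef_rot: [0.09, 0.523, 0.846, -0.055]
contact_force: [0.0, -0.9, -1.5]
opening: 8.9
gripper_force: 58.6
```

Call:
servo_tool(
  targets=[
    [[-0.6, 0, -2.9, 0.027, 0.009, -0.006, 0], [-0.6, 0, -2.9, 0.026, 0.011, -0.006, 0], [-0.6, 0, -2.9, 0.026, 0.012, -0.006, 0], [-0.6, 0, -2.9, 0.025, 0.013, -0.0055, 0], [-0.6, 0, -2.9, 0.0245, 0.015, -0.005, 0]],
  ],
)

```text
clock: 17.42
ee_pos: [398.6, -129.0, 72.4]
eef_rot: [0.097, 0.409, 0.906, -0.044]
contact_force: [0.4, 0.2, -1.0]
opening: 9.1
gripper_force: 58.7
```

Call:
servo_tool(
  targets=[
    [[-0.6, 0, -2.9, 0.024, 0.016, -0.005, 0], [-0.6, 0, -2.9, 0.023, 0.017, -0.005, 0], [-0.6, 0, -2.9, 0.022, 0.018, -0.005, 0], [-0.6, 0, -2.9, 0.021, 0.0195, -0.0045, 0], [-0.6, 0, -2.9, 0.02, 0.0205, -0.0045, 0]],
  ],
)

```text
clock: 17.83
ee_pos: [377.6, 14.6, 72.4]
eef_rot: [0.101, 0.288, 0.952, -0.033]
contact_force: [0.2, -0.3, -1.0]
opening: 8.9
gripper_force: 58.7
```

Call:
servo_tool(
  targets=[
    [[-0.6, 0, -2.9, 0.019, 0.0215, -0.004, 0], [-0.6, 0, -2.9, 0.018, 0.0225, -0.004, 0], [-0.6, 0, -2.9, 0.017, 0.0235, -0.0035, 0], [-0.6, 0, -2.9, 0.0155, 0.0245, -0.0035, 0], [-0.6, 0, -2.9, 0.0145, 0.025, -0.003, 0]],
  ],
)

```text
clock: 18.25
ee_pos: [356.5, 158.6, 71.8]
eef_rot: [0.104, 0.163, 0.981, -0.02]
contact_force: [0.3, -0.0, -0.2]
opening: 9.1
gripper_force: 58.7
```

Call:
servo_tool(
  targets=[
    [[-0.6, 0, -2.9, 0.013, 0.026, -0.003, 0], [-0.6, 0, -2.9, 0.012, 0.0265, -0.0025, 0], [-0.6, 0, -2.9, 0.0105, 0.027, -0.0025, 0], [-0.6, 0, -2.9, 0.009, 0.0275, -0.002, 0], [-0.6, 0, -2.9, 0.008, 0.028, -0.0015, 0]],
  ],
)

```text
clock: 18.67
ee_pos: [334.8, 302.6, 71.1]
eef_rot: [0.104, 0.035, 0.994, -0.008]
contact_force: [0.8, -0.3, -0.4]
opening: 8.9
gripper_force: 58.7
```

Call:
servo_tool(
  targets=[
    [[-0.6, 0, -2.9, 0.0065, 0.0285, -0.0015, 0], [-0.6, 0, -2.9, 0.005, 0.0285, -0.001, 0], [0, 0, 0, 0, 0, 0, 0], [0, 0, 0, 0, 0, 0, 0]],
  ],
)

```text
clock: 19.0
ee_pos: [325.9, 359.7, 70.5]
eef_rot: [0.104, -0.016, 0.994, -0.003]
contact_force: [-0.4, -0.5, -0.2]
opening: 9.1
gripper_force: 40.1
```

```bash
cat >> h.py <<'E'
def plate(z,s=None,im=None,thr=None):
    pass
E
python3 - <<'E'
from h import *
s=where(); im=arm.grab_frame("wrist"); cv2.imwrite("pics/w8.png",im[:,:,::-1]); np.save("w8s.npy",np.r_[s["ee_pos"],s["eef_rot"]])
rackangle(0.8)
plan([(pose([326,359.5,98],180.8,-12.3),1)],0.0)
E
```

```text
clk 19.0 tip [320.2 359.7  97.9] yaw -178.1 tilt -11.9 rim r 277.8 phi -0.0 F [-0.4 -0.5 -0.2] q6 -0.76 q5 0.80 open 9.1
rack [(30, np.int32(105), np.float64(125.3), np.float64(0.9)), (90, np.int32(101), np.float64(125.1), np.float64(1.7)), (150, np.int32(267), np.float64(132.9), np.float64(2.0)), (210, np.int32(572), np.float64(127.4), np.float64(1.3)), (270, np.int32(563), np.float64(127.2), np.float64(0.3)), (330, np.int32(227), np.float64(128.7), np.float64(1.3))]
-> [332. 360.  71.] rows 1
[[[-0.3,-0.4,1.0,-0.0059,0.0014,0.001,0.0]]]
```

The grip force is dropping, which is the announced slackening. I'll hold still and re-grip.

Call:
servo_tool(
  targets=[
    [[0, 0, 0, 0, 0, 0, 0], [0, 0, 0, 0, 0, 0, 0], [0, 0, 0, 0, 0, 0, 0]],
  ],
  force=80,
)

```text
clock: 19.35
ee_pos: [326.9, 358.0, 71.0]
eef_rot: [0.104, -0.014, 0.994, -0.003]
contact_force: [-0.6, 0.7, -0.7]
opening: 8.6
gripper_force: 80.7
```

Call:
servo_tool(
  targets=[
    [[0, 0, 0, 0, 0, 0, 0], [0, 0, 0, 0, 0, 0, 0], [0, 0, 0, 0, 0, 0, 0]],
  ],
)

```text
clock: 19.6
ee_pos: [326.9, 358.6, 71.0]
eef_rot: [0.104, -0.015, 0.994, -0.002]
contact_force: [0.6, 0.1, -0.3]
opening: 9.0
gripper_force: 80.7
```

```bash
python3 - <<'E'
from h import *
s=where(); im=arm.grab_frame("wrist"); a=cv2.imread("pics/w8.png")[:,:,::-1]; cv2.imwrite("pics/w9.png",im[:,:,::-1])
d=cv2.absdiff(cv2.cvtColor(im,7),cv2.cvtColor(np.ascontiguousarray(a),7)); print("diff px",[(t,int((d>t).sum())) for t in(15,40)], "bbox",cv2.boundingRect((d>30).astype(np.uint8)))
print(s["contact_force"],s["ft_torque"],s["gripper_force"])
# scene: bright low-sat piece region
im=arm.grab_frame("scene"); cv2.imwrite("pics/sc9.png",im[:,:,::-1])
A=rot(s["eef_rot"])
E
```

```text
clk 19.6 tip [321.  358.6  98.4] yaw -178.3 tilt -12.0 rim r 277.0 phi 0.2 F [ 0.6  0.1 -0.3] q6 -0.76 q5 0.80 open 9.0
diff px [(15, 9594), (40, 4113)] bbox (0, 0, 640, 400)
[ 0.56795928  0.06779341 -0.3412805 ] [ 0.06381248  0.25741847 -0.0015583 ] 80.69508075714111
```

```bash
python3 - <<'E'
from h import *
s=arm.sense(); A=rot(s["eef_rot"]); tip=s["ee_pos"]-B*A[:,2]
im=cv2.imread("pics/sc9.png"); h=cv2.cvtColor(im,cv2.COLOR_BGR2HSV)
o=tip+[114,0,-13.7]
def P(x,y,z,pit=0):
    c,sn=np.cos(np.radians(pit)),np.sin(np.radians(pit)); dx=x+114; return proj("scene",[o[0]-114+c*dx+sn*(z-13),o[1]+y,o[2]+13+c*(z-13)-sn*dx])
names={"backL_base":(50,55,0),"frontL_base":(-50,55,0),"frontR_base":(-50,-55,0),"wallBL_top":(47,42,54),"wallFL_top":(-47,42,54),"wallBR_top":(47,-42,54),"wallFR_top":(-47,-42,54)}
for n,p in names.items(): print(n,P(*p).round(1),"pitch 6:",P(*p,6).round(1))
# background subtraction against the first scene picture
b=cv2.imread("pics/scene0.png"); d=cv2.absdiff(im,b).max(2)
m=((h[:,:,1]<45)&(h[:,:,2]>195)&(d>25)).astype(np.uint8); m=cv2.morphologyEx(m,cv2.MORPH_CLOSE,np.ones((3,3)))
n,l,st,ce=cv2.connectedComponentsWithStats(m)
for i in np.argsort(-st[1:,4])[:4]+1: 
    c=cv2.findContours((l==i).astype(np.uint8),0,2)[0][0]; print(st[i],cv2.approxPolyDP(cv2.convexHull(c),2,True)[:,0].tolist())
# sample of columns through predicted back-left edge: V,S along column
u=P(50,55,0).round().astype(int)
for dx in(-1,6): print("col",u[0]+dx,[(y,int(h[y,u[0]+dx,1]),int(h[y,u[0]+dx,2])) for y in range(u[1]-24,u[1]+14,2)])
E
```

```text
backL_base [268.  256.4] pitch 6: [268.8 260.8]
frontL_base [293.  263.7] pitch 6: [293.5 265.5]
frontR_base [308.4 248.8] pitch 6: [308.9 250.5]
wallBL_top [270.2 241.4] pitch 6: [269.6 245.5]
wallFL_top [293.9 247.8] pitch 6: [292.9 249.4]
wallBR_top [283.1 231.2] pitch 6: [282.4 235.1]
wallFR_top [305.9 237. ] pitch 6: [305.  238.5]
[351 161  47  53 974] [[385, 161], [395, 174], [397, 184], [371, 213], [353, 201], [351, 194], [355, 184]]
[381 184  38  33 683] [[418, 186], [415, 206], [408, 216], [381, 214], [406, 184]]
[391 242  16  15 146] [[406, 243], [405, 250], [400, 256], [391, 256], [399, 242]]
[249 202  22   8 101] [[249, 205], [250, 202], [256, 202], [270, 208]]
col 267 [(232, 6, 131), (234, 6, 167), (236, 6, 135), (238, 10, 103), (240, 7, 110), (242, 110, 192), (244, 148, 214), (246, 146, 211), (248, 147, 187), (250, 144, 117), (252, 147, 127), (254, 147, 201), (256, 146, 204), (258, 146, 194), (260, 143, 218), (262, 35, 228), (264, 6, 174), (266, 6, 120), (268, 4, 123)]
col 274 [(232, 9, 28), (234, 4, 117), (236, 6, 174), (238, 4, 122), (240, 9, 180), (242, 15, 189), (244, 14, 147), (246, 13, 118), (248, 13, 118), (250, 13, 119), (252, 13, 119), (254, 13, 119), (256, 16, 176), (258, 10, 238), (260, 103, 184), (262, 144, 226), (264, 147, 213), (266, 146, 141), (268, 145, 130)]
```

The scene columns show the pan still level, with its base edge at row 259 against a predicted 258–260. The torque is steady too, so I'll insert.

```bash
python3 - <<'E'
from h import *
t=-12.0
plan([(pose([321,355.8,98.2],180.8,t),1),(pose([381,356.5,98.2],180.8,t),6),(pose([381,356.5,98.2],180.8,t),1),(pose([472,357.8,98.2],180.8,t),10)],0.0)
E
```

```text
-> [327. 356.  71.] rows 1
[[[-0.3,-0.0,0.9,0.0001,-0.0028,0.0002,0.0]]]
-> [387. 357.  71.] rows 6
[[[0.0,0.0,0.0,-0.0098,-0.0,0.0021,0.0],[0.0,0.0,0.0,-0.0098,-0.0,0.0021,0.0],[0.0,0.0,0.0,-0.0098,-0.0,0.0021,0.0],[0.0,0.0,0.0,-0.0098,-0.0,0.0021,0.0],[0.0,0.0,0.0,-0.0098,-0.0,0.0021,0.0]]]
[[[0.0,0.0,0.0,-0.0098,-0.0,0.0021,0.0]]]
-> [387. 357.  71.] rows 1
[[[0.0,0.0,0.0,0.0,0.0,0.0,0.0]]]
-> [478. 358.  71.] rows 10
[[[0.0,0.0,0.0,-0.0089,0.0,0.0019,0.0],[0.0,0.0,0.0,-0.0089,0.0,0.0019,0.0],[0.0,0.0,0.0,-0.0089,0.0,0.0019,0.0],[0.0,0.0,0.0,-0.0089,0.0,0.0019,0.0],[0.0,0.0,0.0,-0.0089,0.0,0.0019,0.0]]]
[[[0.0,0.0,0.0,-0.0089,0.0,0.0019,0.0],[0.0,0.0,0.0,-0.0089,0.0,0.0019,0.0],[0.0,0.0,0.0,-0.0089,0.0,0.0019,0.0],[0.0,0.0,0.0,-0.0089,0.0,0.0019,0.0],[0.0,0.0,0.0,-0.0089,0.0,0.0019,0.0]]]
```

Call:
servo_tool(
  targets=[
    [[-0.3, 0, 0.9, 0, -0.003, 0, 0], [0, 0, 0, -0.0098, 0, 0.0021, 0], [0, 0, 0, -0.0098, 0, 0.0021, 0], [0, 0, 0, -0.0098, 0, 0.0021, 0], [0, 0, 0, -0.0098, 0, 0.0021, 0]],
  ],
)

```text
clock: 20.12
ee_pos: [368.6, 356.6, 71.1]
eef_rot: [0.105, -0.007, 0.994, 0.001]
contact_force: [0.2, 0.5, -1.1]
opening: 8.6
gripper_force: 81.0
```

Call:
servo_tool(
  targets=[
    [[0, 0, 0, -0.0098, 0, 0.0021, 0], [0, 0, 0, -0.0098, 0, 0.0021, 0], [0, 0, 0, 0, 0, 0, 0]],
  ],
)

```text
clock: 20.37
ee_pos: [389.7, 357.0, 71.1]
eef_rot: [0.105, -0.007, 0.994, 0.001]
contact_force: [0.6, 0.4, -1.4]
opening: 8.4
gripper_force: 81.0
```

```bash
python3 - <<'E'
from h import *
s=where(); print(s["ft_torque"].round(2))
E
```

```text
clk 20.4 tip [383.9 356.9  98.5] yaw -179.2 tilt -12.1 rim r 214.1 phi 0.7 F [ 0.6  0.4 -1.4] q6 -0.86 q5 0.80 open 8.4
[0.03 0.19 0.02]
```

No contact while entering the lead-ins. Continuing.

Call:
servo_tool(
  targets=[
    [[0, 0, 0, -0.0089, 0, 0.0019, 0], [0, 0, 0, -0.0089, 0, 0.0019, 0], [0, 0, 0, -0.0089, 0, 0.0019, 0], [0, 0, 0, -0.0089, 0, 0.0019, 0]],
  ],
)

```text
clock: 20.7
ee_pos: [424.2, 357.4, 70.9]
eef_rot: [0.105, -0.007, 0.994, 0.001]
contact_force: [0.3, 0.1, -0.6]
opening: 8.8
gripper_force: 81.0
```

Call:
servo_tool(
  targets=[
    [[0, 0, 0, -0.0089, 0, 0.0019, 0], [0, 0, 0, -0.0089, 0, 0.0019, 0], [0, 0, 0, -0.0089, 0, 0.0019, 0]],
  ],
)

```text
clock: 20.95
ee_pos: [451.6, 357.6, 70.8]
eef_rot: [0.104, -0.007, 0.995, 0.001]
contact_force: [-0.1, 0.8, -1.7]
opening: 8.9
gripper_force: 81.0
```

```bash
python3 - <<'E'
from h import *
s=where(); print(s["ft_torque"].round(2)); rackangle(0.8)
E
```

```text
clk 20.9 tip [445.8 357.6  98.1] yaw -179.2 tilt -12.0 rim r 152.2 phi 0.7 F [-0.1  0.8 -1.7] q6 -0.95 q5 0.83 open 8.9
[0.03 0.25 0.04]
rack [(30, np.int32(100), np.float64(125.2), np.float64(0.9)), (90, np.int32(100), np.float64(125.1), np.float64(1.7)), (150, np.int32(272), np.float64(132.9), np.float64(2.1)), (210, np.int32(571), np.float64(127.4), np.float64(1.3)), (270, np.int32(562), np.float64(127.2), np.float64(0.4)), (330, np.int32(85), np.float64(125.3), np.float64(0.3))]
```

Call:
servo_tool(
  targets=[
    [[0, 0, 0, -0.008, 0, 0.0017, 0], [0, 0, 0, -0.008, 0, 0.0017, 0], [0, 0, 0, -0.008, 0, 0.0017, 0], [0, 0, 0, -0.004, 0, 0.001, 0], [0, 0, 0, 0, 0, 0, 0]],
  ],
)

```text
clock: 21.42
ee_pos: [480.6, 358.1, 70.7]
eef_rot: [0.105, -0.007, 0.994, 0.001]
contact_force: [0.8, -1.2, -1.5]
opening: 8.3
gripper_force: 81.0
```

Call:
servo_tool(
  targets=[
    [[0, 0, 0, -0.003, 0, 0.0006, 0], [0, 0, 0, -0.002, 0, 0.0004, 0], [0, 0, 0, 0, 0, 0, 0]],
  ],
)

```text
clock: 21.67
ee_pos: [484.6, 358.2, 70.7]
eef_rot: [0.104, -0.007, 0.994, 0.001]
contact_force: [-0.2, -0.8, -1.5]
opening: 8.9
gripper_force: 81.0
```

Call:
servo_tool(
  targets=[
    [[0, 0, 0, -0.002, 0, 0.0004, 0], [0, 0, 0, 0, 0, 0, 0]],
  ],
)

```text
clock: 21.83
ee_pos: [486.6, 358.3, 70.8]
eef_rot: [0.105, -0.007, 0.994, 0.001]
contact_force: [0.9, -0.9, -0.7]
opening: 9.1
gripper_force: 81.0
```

```bash
python3 - <<'E'
from h import *
s=where(); print(s["ft_torque"].round(2))
E
```

```text
clk 21.8 tip [480.7 358.2  98.2] yaw -179.1 tilt -12.0 rim r 117.3 phi 0.7 F [ 0.9 -0.9 -0.7] q6 -0.99 q5 0.84 open 9.1
[ 0.    0.2  -0.02]
```

Call:
servo_tool(
  targets=[
    [[0, 0, 0, -0.002, 0, 0.0004, 0], [0, 0, 0, 0, 0, 0, 0]],
  ],
)

```text
clock: 22.0
ee_pos: [488.8, 358.3, 70.8]
eef_rot: [0.105, -0.007, 0.994, 0.001]
contact_force: [0.3, 0.8, -1.9]
opening: 8.9
gripper_force: 81.0
```

Call:
servo_tool(
  targets=[
    [[0, 0, 0, -0.002, 0, 0.0004, 0], [0, 0, 0, 0, 0, 0, 0]],
  ],
)

```text
clock: 22.17
ee_pos: [490.9, 358.3, 70.9]
eef_rot: [0.105, -0.007, 0.994, 0.001]
contact_force: [0.1, -0.1, -2.1]
opening: 8.3
gripper_force: 81.0
```

Call:
servo_tool(
  targets=[
    [[0, 0, 0, -0.002, 0, 0.0004, 0], [0, 0, 0, 0, 0, 0, 0]],
  ],
)

```text
clock: 22.33
ee_pos: [492.2, 358.0, 70.5]
eef_rot: [0.104, -0.007, 0.995, 0.001]
contact_force: [-1.6, -0.9, -0.2]
opening: 8.8
gripper_force: 81.1
```

Call:
servo_tool(
  targets=[
    [[0, 0, 0, -0.002, 0, 0.0004, 0], [0, 0, 0, 0, 0, 0, 0]],
  ],
)

```text
clock: 22.5
ee_pos: [492.1, 357.6, 69.9]
eef_rot: [0.102, -0.007, 0.995, 0.0]
contact_force: [-8.0, -0.8, 3.2]
opening: 8.6
gripper_force: 81.8
```

Call:
servo_tool(
  targets=[
    [[0, 0, 0, 0.0005, 0, 0.002, 0], [0, 0, 0, 0.0004, 0, 0.002, 0], [0, 0, 0, 0, 0, 0, 0]],
  ],
)

```text
clock: 22.75
ee_pos: [492.0, 357.7, 66.4]
eef_rot: [0.102, -0.008, 0.995, 0.0]
contact_force: [-10.1, -1.7, 5.3]
opening: 8.6
gripper_force: 82.2
```

```bash
python3 - <<'E'
from h import *
s=where(); print(s["ft_torque"].round(2))
E
```

```text
clk 22.8 tip [486.3 357.6  93.8] yaw -179.1 tilt -11.8 rim r 111.7 phi 1.0 F [-10.1  -1.7   5.3] q6 -1.00 q5 0.84 open 8.6
[-0.26  1.03 -0.05]
```

The pan is home against the stop: 10 N, with its underside at about 80 mm. I'll release, retreat and go to the sheet.

```bash
python3 - <<'E'
from h import *
plan([(pose([468,358,165],180.8,-12),3),(pose([430,300,170],172,-12),3),(pose([475,50,165],128,0),0)],0.5)
E
```

```text
-> [474. 358. 138.] rows 3
[[[-0.0,-0.1,0.0,0.0011,0.0002,-0.0245,0.5],[-0.0,-0.1,0.0,0.0011,0.0002,-0.0245,0.5],[-0.0,-0.1,0.0,0.001,0.0002,-0.0245,0.5]]]
-> [436. 299. 143.] rows 3
[[[0.6,0.0,2.9,0.0123,-0.0195,-0.0043,0.5],[0.6,0.0,2.9,0.0113,-0.0201,-0.0041,0.5],[0.6,0.0,2.9,0.0103,-0.0207,-0.0039,0.5]]]
-> [475.  50. 137.] rows 8
[[[0.6,1.4,5.5,-0.0088,-0.0302,0.0026,0.5],[0.6,1.4,5.5,-0.0117,-0.0292,0.0026,0.5],[0.6,1.4,5.5,-0.0145,-0.0279,0.0026,0.5],[0.6,1.4,5.5,-0.0172,-0.0263,0.0025,0.5],[0.6,1.4,5.5,-0.0197,-0.0245,0.0023,0.5]]]
[[[0.6,1.4,5.5,-0.022,-0.0225,0.002,0.5],[0.6,1.4,5.5,-0.0241,-0.0203,0.0016,0.5],[0.6,1.4,5.5,-0.026,-0.0179,0.0012,0.5]]]
```

Call:
servo_tool(
  targets=[
    [[0, 0, 0, 0, 0, 0, 0.2], [0, 0, 0, 0, 0, 0, 0.3], [0, 0, 0, 0, 0, 0, 0.4], [0, 0, 0, 0, 0, 0, 0.5], [0, 0, 0, 0, 0, 0, 0.5]],
  ],
)

```text
clock: 23.17
ee_pos: [495.0, 358.4, 66.9]
eef_rot: [0.105, -0.007, 0.994, 0.001]
contact_force: [0.0, -0.3, -0.0]
opening: 43.0
gripper_force: 0.0
```

Call:
servo_tool(
  targets=[
    [[0, 0, 0, 0.003, 0, -0.022, 0.5], [0, 0, 0, 0.002, 0, -0.026, 0.5], [0, 0, 0, 0.002, 0, -0.026, 0.5], [0.6, 0, 2.9, 0.013, -0.018, -0.004, 0.7], [0.6, 0, 2.9, 0.013, -0.02, -0.004, 0.9]],
  ],
)

```text
clock: 23.58
ee_pos: [446.2, 321.1, 142.3]
eef_rot: [0.106, 0.045, 0.993, -0.003]
contact_force: [-0.2, -0.2, -0.1]
opening: 65.7
gripper_force: 0.0
```

Call:
servo_tool(
  targets=[
    [[0.6, 0, 2.9, 0.012, -0.021, -0.004, 1], [0.6, 1.4, 5.5, -0.009, -0.03, 0.003, 1], [0.6, 1.4, 5.5, -0.012, -0.029, 0.003, 1], [0.6, 1.4, 5.5, -0.0145, -0.028, 0.003, 1], [0.6, 1.4, 5.5, -0.017, -0.026, 0.003, 1]],
  ],
)

```text
clock: 24.0
ee_pos: [450.6, 175.2, 137.4]
eef_rot: [0.054, 0.262, 0.964, -0.004]
contact_force: [1.0, 0.1, 0.0]
opening: 85.5
gripper_force: 0.0
```

Call:
servo_tool(
  targets=[
    [[0.6, 1.4, 5.5, -0.02, -0.0245, 0.002, 1], [0.6, 1.4, 5.5, -0.022, -0.0225, 0.002, 1], [0.6, 1.4, 5.5, -0.024, -0.02, 0.002, 1], [0.6, 1.4, 5.5, -0.026, -0.018, 0.001, 1], [0, 0, 0, 0, 0, 0, 1]],
  ],
)

```text
clock: 24.42
ee_pos: [472.5, 45.9, 134.7]
eef_rot: [0.002, 0.445, 0.896, -0.002]
contact_force: [0.5, -0.4, -0.4]
opening: 85.4
gripper_force: 0.0
```

Call:
servo_tool(
  targets=[
    [[0, 0, 0, 0, 0, 0, 1], [0, 0, 0, 0, 0, 0, 1]],
  ],
)

```text
clock: 24.58
ee_pos: [469.9, 51.6, 134.4]
eef_rot: [0.001, 0.44, 0.898, -0.001]
contact_force: [-0.3, -0.1, 0.6]
opening: 85.3
gripper_force: 0.0
```

```bash
cat >> h.py <<'E'
def sheet(im,s,c,half=150):
    """flat sheet in the wrist picture: plate rectangle on z=4, handle residue, fin"""
    a=rectify(im,s,4,c,half); h=cv2.cvtColor(a,cv2.COLOR_RGB2HSV)
    m=((h[:,:,1]<40)&(h[:,:,2]>200)).astype(np.uint8); m=cv2.morphologyEx(m,cv2.MORPH_CLOSE,np.ones((9,9)))
    n,l,st,ce=cv2.connectedComponentsWithStats(m)
    W=lambda j,i:np.array([c[0]+half-i,c[1]+half-j])
    for k in np.argsort(-st[1:,4])[:3]+1:
        if st[k,4]<3000: continue
        mk=(l==k).astype(np.uint8); o=cv2.morphologyEx(mk,cv2.MORPH_OPEN,cv2.getStructuringElement(cv2.MORPH_ELLIPSE,(41,41)))
        cs=cv2.findContours(o,0,2)[0]; print("comp",st[k])
        if not cs: continue
        r=cv2.minAreaRect(max(cs,key=cv2.contourArea)); ctr=W(*r[0])
        res=cv2.morphologyEx(mk-o,cv2.MORPH_OPEN,np.ones((7,7))); n2,l2,s2,c2=cv2.connectedComponentsWithStats(res)
        print(" plate",ctr.round(1),np.round(r[1],1),"edges",[W(*p).round().tolist() for p in cv2.boxPoints(r)])
        for q in np.argsort(-s2[1:,4])[:2]+1: 
            w=W(*c2[q]); d=ctr-w; print(" residue",s2[q,4],w.round(1),"dist",np.hypot(*d).round(1),"az",np.degrees(np.arctan2(d[1],d[0])).round(1))
        e=np.array([W(*p) for p in cv2.boxPoints(r)]); f=e[1]-e[0]; print(" edge az",np.degrees(np.arctan2(f[1],f[0])).round(1)%90)
E
python3 - <<'E'
from h import *
s=where(); im=arm.grab_frame("wrist"); cv2.imwrite("pics/w10.png",im[:,:,::-1])
sheet(im,s,(470,70))
t=arm.grab_frame("top"); cv2.imwrite("pics/t10.png",t[:,:,::-1])
E
```

```text
clk 24.6 tip [469.9  51.7 162.4] yaw 127.8 tilt -0.2 rim r 333.4 phi 67.4 F [-0.3 -0.1  0.6] q6 -0.78 q5 1.15 open 85.3
```

```bash
python3 - <<'E'
from h import *
s=arm.sense(); im=cv2.imread("pics/w10.png")[:,:,::-1].copy()
c=(470,70); a=rectify(im,s,4,c,150); h=cv2.cvtColor(a,cv2.COLOR_RGB2HSV)
print("V/S grid (rows x from 620 down step 20; cols y from 220 down step 20)")
for i in range(0,300,20): print(620-i," ".join("%3d/%-3d"%(h[i:i+6,j:j+6,2].mean(),h[i:i+6,j:j+6,1].mean()) for j in range(0,300,20)))
E
```

```text
V/S grid (rows x from 620 down step 20; cols y from 220 down step 20)
620 158/5   169/3   171/3   167/5   167/4   171/4   164/4   159/4    52/3    39/7   167/4   164/5   154/4   159/3   135/5  
600 136/3   162/4   170/4   165/4   163/4   168/3   165/4   168/4    45/5   164/4   167/4   166/3   169/4   166/4   165/4  
580 158/4   169/3   173/3   174/4   173/3   164/5   167/4   156/4   168/3   157/4   165/5   170/2   169/3   165/3   167/4  
560 160/4   169/3   160/5   166/5   167/4   167/4   118/5   108/4   107/4   151/17  148/16  125/4   139/6   166/5   168/4  
540 167/5   167/5   166/6   167/5   158/4   167/4   109/3   110/5   149/16  150/18  149/16  153/16  142/4   168/4   169/4  
520 166/5   167/5   166/4   165/4   166/4   164/3   128/12  128/12  114/10  133/13  136/16  154/16  182/9   171/4   167/5  
500 171/4   169/4   168/5   165/4   165/5   167/4   107/3   152/16  122/11  125/13  135/17  138/17  228/11  160/4   168/4  
480 166/5   162/5   169/4   173/4   170/5   163/5   107/4   230/7   154/16  155/17  138/17  135/16  222/11  149/5   156/4  
460 165/6   172/3   161/4   168/4   157/4   165/5   159/16  230/5   173/8   176/13  131/12  115/11  151/3   154/4   150/3  
440 165/5   166/4   168/4   167/4   201/13  173/16  119/9   168/4   165/5   227/11  124/4    92/4   154/3   150/4   155/3  
420 169/4   167/4   164/5   163/4   149/4   138/5   116/4   165/5   168/5   163/5   173/4   112/6   159/4   153/4   155/4  
400 165/4   165/5   169/4   169/3   151/4   136/5    85/5    91/4   106/5   115/5   159/4   127/5   166/3   156/4   153/5  
380 131/4   164/5   167/4   158/4   148/4   109/5    89/6    88/4    87/6   106/5   106/5   153/4   155/5   154/4   161/3  
360   0/0   153/4   164/5   145/5   150/4    97/4    90/4    91/5    87/5   105/5   107/3   172/4   163/6   154/5   156/4  
340   0/0     0/0   196/1   195/2   195/2   196/2   198/1   194/1   192/2   193/2   193/1   197/2   195/2   201/1   201/2
```

```bash
sed -i 's/m=((h\[:,:,1\]<40)&(h\[:,:,2\]>200)).astype(np.uint8); m=cv2.morphologyEx(m,cv2.MORPH_CLOSE,np.ones((9,9)))/sb=cv2.GaussianBlur(h[:,:,1],(5,5),0); m=((sb>=8)\&(sb<40)\&(h[:,:,2]>70)).astype(np.uint8); m=cv2.morphologyEx(m,cv2.MORPH_CLOSE,np.ones((7,7)))/' h.py
python3 - <<'E'
from h import *
s=arm.sense(); im=cv2.imread("pics/w10.png")[:,:,::-1].copy()
sheet(im,s,(470,70))
# fin top on z=43: bright/dark pattern along the handle
c=(470,70)
a=rectify(im,s,4,c,150); h=cv2.GaussianBlur(cv2.cvtColor(a,cv2.COLOR_RGB2HSV)[:,:,1],(5,5),0)
m=((h>=8)&(h<40)).astype(np.uint8)
for i in range(84,216,6): print(620-i,"".join("#" if m[i:i+6,j:j+6].mean()>.5 else "." for j in range(48,260,6)))
E
```

```text
comp [   76    45   189   160 13299]
 plate [500.4  31.3] [111.1 109.3] edges [[515.0, 108.0], [577.0, 18.0], [486.0, -45.0], [424.0, 44.0]]
 residue 1902 [445.9 109.6] dist 95.4 az -55.2
 residue 49 [435.  37.] dist 65.6 az -5.0
 edge az 34.8
536 ...............################.....
530 ..............#################.....
524 .............###################....
518 ............#####################...
512 .............#####################..
506 ..............####################..
500 ...............####################.
494 ...............#####################
488 ................####################
482 ...............####################.
476 .............##.#################...
470 ............##.#.#.#############....
464 ...........###.....###########......
458 .........#####.....##########.......
452 ........######......########........
446 ......#######........#####..........
440 .....########........####...........
434 .....######...........#.............
428 .....#####..........................
422 ......##............................
416 ....................................
410 ....................................
```

The sheet's plate is centred near (503,27.5) with azimuth −55.2°, which puts its grip at (434,126). This agrees with the first estimate.

```bash
python3 - <<'E'
from h import *
g=(434.4,126)
plan([(grasp(g,-55.2,85),0),(grasp(g,-55.2,12),5)],1.0)
E
```

```text
-> [439. 119.  58.] rows 3
[[[0.1,-3.9,1.0,0.0236,0.0056,0.0255,1.0],[0.1,-3.9,1.0,0.0254,0.0052,0.0239,1.0],[0.1,-3.9,1.0,0.0271,0.0048,0.022,1.0]]]
-> [439. 119. -15.] rows 5
[[[0.0,0.0,0.0,0.003,0.0,0.0143,1.0],[0.0,0.0,0.0,0.003,0.0,0.0143,1.0],[0.0,0.0,0.0,0.003,0.0,0.0143,1.0],[0.0,0.0,0.0,0.003,0.0,0.0143,1.0],[0.0,0.0,0.0,0.003,0.0,0.0143,1.0]]]
```

Call:
servo_tool(
  targets=[
    [[0.1, -3.9, 1, 0.024, 0.0055, 0.025, 1], [0.1, -3.9, 1, 0.025, 0.005, 0.024, 1], [0.1, -3.9, 1, 0.027, 0.005, 0.022, 1], [0, 0, 0, 0, 0, 0, 1], [0, 0, 0, 0, 0, 0, 1]],
  ],
)

```text
clock: 25.1
ee_pos: [437.9, 118.2, 59.4]
eef_rot: [0.087, 0.457, 0.884, -0.048]
contact_force: [-0.3, 0.5, 0.2]
opening: 85.1
gripper_force: 0.0
```

```bash
python3 - <<'E'
from h import *
s=where(); im=arm.grab_frame("wrist"); cv2.imwrite("pics/w11.png",im[:,:,::-1])
g=(434.4,126)
print(proj("wrist",[*g,43],s),proj("wrist",[*g,4],s))
plan([(grasp(g,-55.2,12),4)],1.0)
E
```

```text
clk 25.1 tip [434.8 122.8  86.8] yaw 125.4 tilt -11.4 rim r 287.5 phi 55.4 F [-0.3  0.5  0.2] q6 -0.29 q5 0.85 open 85.1
[325.69007817 207.77605503] [325.62662917 182.86704336]
-> [439. 119. -15.] rows 4
[[[-0.0,-0.1,0.1,0.0042,0.0001,0.0185,1.0],[-0.0,-0.1,0.1,0.0043,0.0001,0.0185,1.0],[-0.0,-0.1,0.1,0.0043,0.0001,0.0185,1.0],[-0.0,-0.1,0.1,0.0043,0.0001,0.0185,1.0]]]
```

Call:
servo_tool(
  targets=[
    [[0, 0, 0, 0.004, 0, 0.019, 1], [0, 0, 0, 0.004, 0, 0.019, 1], [0, 0, 0, 0.004, 0, 0.018, 1], [0, 0, 0, 0.004, 0, 0.016, 1], [0, 0, 0, 0, 0, 0, 1]],
  ],
)

```text
clock: 25.57
ee_pos: [439.9, 115.0, -14.4]
eef_rot: [0.087, 0.461, 0.882, -0.048]
contact_force: [-0.8, -0.5, -0.1]
opening: 85.7
gripper_force: 0.0
```

Call:
servo_tool(
  targets=[
    [[0, 0, 0, 0, 0, 0, 0.5], [0, 0, 0, 0, 0, 0, 0.25], [0, 0, 0, 0, 0, 0, 0], [0, 0, 0, 0, 0, 0, 0], [0, 0, 0, 0, 0, 0, 0]],
  ],
  force=80,
)

```text
clock: 25.98
ee_pos: [440.9, 116.1, -12.1]
eef_rot: [0.089, 0.461, 0.882, -0.047]
contact_force: [-0.3, 0.4, -0.5]
opening: 25.4
gripper_force: 0.0
```

Call:
servo_tool(
  targets=[
    [[0, 0, 0, 0, 0, 0, 0], [0, 0, 0, 0, 0, 0, 0], [0, 0, 0, 0, 0, 0, 0]],
  ],
)

```text
clock: 26.23
ee_pos: [440.6, 116.3, -12.3]
eef_rot: [0.089, 0.461, 0.882, -0.047]
contact_force: [-0.4, -0.6, 6.3]
opening: 8.4
gripper_force: 78.6
```

```bash
python3 - <<'E'
from h import *
s=where(); A=rot(s["eef_rot"]); tip=s["ee_pos"]-B*A[:,2]; d=np.array([.571,-.821]); print("tip back of origin",((np.array([502.9,27.5])-tip[:2])@d).round(1))
y=np.degrees(np.arctan2(A[1,0],A[0,0]))
z=tip[2]; t=-12
plan([(pose([tip[0],tip[1],z+50],y,t),3),(pose([330,250,z+150],165,t),0),(pose([318,355.8,z+199.5],180.8,t),0)],0.0)
E
```

```text
clk 26.2 tip [437.4 120.9  15.1] yaw 124.8 tilt -11.5 rim r 287.6 phi 56.1 F [-0.4 -0.6  6.3] q6 -0.21 q5 0.66 open 8.4
tip back of origin 114.1
-> [441. 116.  38.] rows 3
[[[-0.0,-0.2,0.0,-0.0034,-0.0,-0.0163,0.0],[-0.0,-0.2,0.0,-0.0035,-0.0,-0.0163,0.0],[-0.0,-0.2,0.0,-0.0035,0.0,-0.0163,0.0]]]
-> [336. 248. 138.] rows 7
[[[-1.2,0.0,-5.6,0.0206,-0.0015,-0.019,0.0],[-1.2,0.0,-5.6,0.0206,0.0009,-0.019,0.0],[-1.2,0.0,-5.6,0.0204,0.0033,-0.0189,0.0],[-1.2,0.0,-5.6,0.02,0.0057,-0.0189,0.0],[-1.2,0.0,-5.6,0.0193,0.008,-0.0187,0.0]]]
[[[-1.2,0.0,-5.6,0.0184,0.0102,-0.0185,0.0],[-1.2,0.0,-5.6,0.0173,0.0124,-0.0183,0.0]]]
-> [324. 356. 187.] rows 4
[[[-0.8,-0.0,-3.9,0.007,0.0252,-0.0141,0.0],[-0.8,-0.0,-3.9,0.0053,0.0258,-0.0138,0.0],[-0.8,-0.0,-3.9,0.0035,0.0263,-0.0134,0.0],[-0.8,-0.0,-3.9,0.0018,0.0266,-0.013,0.0]]]
```

Call:
servo_tool(
  targets=[
    [[0, 0, 0, -0.0035, 0, -0.016, 0], [0, 0, 0, -0.0035, 0, -0.016, 0], [0, 0, 0, -0.0035, 0, -0.016, 0], [-1.2, 0, -5.6, 0.0205, -0.0015, -0.019, 0], [-1.2, 0, -5.6, 0.0205, 0.001, -0.019, 0]],
  ],
)

```text
clock: 26.65
ee_pos: [411.3, 153.2, 65.9]
eef_rot: [0.093, 0.369, 0.924, -0.037]
contact_force: [-0.9, 0.1, -1.5]
opening: 8.6
gripper_force: 78.2
```

Call:
servo_tool(
  targets=[
    [[-1.2, 0, -5.6, 0.0205, 0.0035, -0.019, 0], [-1.2, 0, -5.6, 0.02, 0.0055, -0.019, 0], [-1.2, 0, -5.6, 0.0195, 0.008, -0.0185, 0], [-1.2, 0, -5.6, 0.0185, 0.01, -0.0185, 0], [-1.2, 0, -5.6, 0.0175, 0.0125, -0.0185, 0]],
  ],
)

```text
clock: 27.07
ee_pos: [334.4, 248.1, 138.2]
eef_rot: [0.1, 0.128, 0.987, -0.011]
contact_force: [0.1, 0.3, -1.1]
opening: 8.6
gripper_force: 78.2
```

Call:
servo_tool(
  targets=[
    [[-0.8, 0, -3.9, 0.007, 0.025, -0.014, 0], [-0.8, 0, -3.9, 0.0055, 0.026, -0.014, 0], [-0.8, 0, -3.9, 0.0035, 0.0265, -0.0135, 0], [-0.8, 0, -3.9, 0.002, 0.0265, -0.013, 0], [0, 0, 0, 0, 0, 0, 0]],
  ],
)

```text
clock: 27.48
ee_pos: [324.8, 359.4, 190.9]
eef_rot: [0.103, -0.01, 0.995, 0.006]
contact_force: [1.2, 0.7, -1.0]
opening: 8.7
gripper_force: 78.4
```

Call:
servo_tool(
  targets=[
    [[0, 0, 0, 0, 0, 0, 0], [0, 0, 0, 0, 0, 0, 0]],
  ],
)

```text
clock: 27.65
ee_pos: [323.2, 353.9, 187.2]
eef_rot: [0.101, -0.007, 0.995, 0.003]
contact_force: [0.5, 0.5, -2.2]
opening: 8.5
gripper_force: 78.4
```

```bash
python3 - <<'E'
from h import *
s=where(); print(s["ft_torque"].round(2),s["gripper_force"]); rackangle(0.8)
t=-11.5; z=15.1+199.5
plan([(pose([320,356,z],180.8,t),1),(pose([381,356.6,z],180.8,t),6),(pose([480,358,z],180.8,t),11)],0.0)
E
```

```text
clk 27.6 tip [317.6 353.8 214.6] yaw -179.2 tilt -11.6 rim r 280.4 phi 1.2 F [ 0.5  0.5 -2.2] q6 -0.83 q5 1.09 open 8.5
[ 0.04  0.23 -0.05] 78.39131712913513
rack [(30, np.int32(105), np.float64(125.1), np.float64(1.0)), (90, np.int32(100), np.float64(125.1), np.float64(1.7)), (150, np.int32(275), np.float64(132.8), np.float64(2.0)), (210, np.int32(570), np.float64(127.4), np.float64(1.4)), (270, np.int32(559), np.float64(127.2), np.float64(0.4)), (330, np.int32(625), np.float64(126.9), np.float64(0.7))]
-> [326. 356. 187.] rows 1
[[[0.2,0.1,-0.0,-0.0023,0.0025,0.0003,0.0]]]
-> [387. 357. 187.] rows 6
[[[0.0,0.0,0.0,-0.01,-0.0,0.002,0.0],[0.0,0.0,0.0,-0.01,-0.0,0.002,0.0],[0.0,0.0,0.0,-0.01,-0.0,0.002,0.0],[0.0,0.0,0.0,-0.01,-0.0,0.002,0.0],[0.0,0.0,0.0,-0.01,-0.0,0.002,0.0]]]
[[[0.0,0.0,0.0,-0.01,-0.0,0.002,0.0]]]
-> [486. 358. 187.] rows 11
[[[0.0,0.0,0.0,-0.0088,0.0,0.0018,0.0],[0.0,0.0,0.0,-0.0088,0.0,0.0018,0.0],[0.0,0.0,0.0,-0.0088,0.0,0.0018,0.0],[0.0,0.0,0.0,-0.0088,0.0,0.0018,0.0],[0.0,0.0,0.0,-0.0088,0.0,0.0018,0.0]]]
[[[0.0,0.0,0.0,-0.0088,0.0,0.0018,0.0],[0.0,0.0,0.0,-0.0088,0.0,0.0018,0.0],[0.0,0.0,0.0,-0.0088,0.0,0.0018,0.0],[0.0,0.0,0.0,-0.0088,0.0,0.0018,0.0],[0.0,0.0,0.0,-0.0088,0.0,0.0018,0.0]]]
[[[0.0,0.0,0.0,-0.0088,0.0,0.0018,0.0]]]
```

Call:
servo_tool(
  targets=[
    [[0.2, 0, 0, -0.002, 0.0025, 0, 0], [0, 0, 0, -0.01, 0, 0.002, 0], [0, 0, 0, -0.01, 0, 0.002, 0], [0, 0, 0, -0.01, 0, 0.002, 0], [0, 0, 0, -0.01, 0, 0.002, 0]],
  ],
)

```text
clock: 28.12
ee_pos: [368.5, 357.5, 188.6]
eef_rot: [0.102, -0.006, 0.995, 0.001]
contact_force: [0.1, 0.8, -1.9]
opening: 8.8
gripper_force: 78.4
```

Call:
servo_tool(
  targets=[
    [[0, 0, 0, -0.01, 0, 0.002, 0], [0, 0, 0, -0.01, 0, 0.002, 0], [0, 0, 0, 0, 0, 0, 0]],
  ],
)

```text
clock: 28.37
ee_pos: [389.7, 358.0, 188.8]
eef_rot: [0.102, -0.006, 0.995, 0.002]
contact_force: [0.4, 0.3, -0.7]
opening: 8.6
gripper_force: 78.4
```

```bash
python3 - <<'E'
from h import *
s=where(); print(s["ft_torque"].round(2),s["gripper_force"])
E
```

```text
clk 28.4 tip [384.1 357.9 216.2] yaw -179.3 tilt -11.7 rim r 213.9 phi 0.4 F [ 0.4  0.3 -0.7] q6 -0.92 q5 1.10 open 8.6
[-0.04  0.25 -0.  ] 78.35824370384216
```

Call:
servo_tool(
  targets=[
    [[0, 0, 0, -0.008, -0.001, 0.0035, 0], [0, 0, 0, -0.0088, 0, 0.0018, 0], [0, 0, 0, -0.0088, 0, 0.0018, 0], [0, 0, 0, -0.0088, 0, 0.0018, 0], [0, 0, 0, 0, 0, 0, 0]],
  ],
)

```text
clock: 28.78
ee_pos: [424.8, 357.7, 187.2]
eef_rot: [0.102, -0.007, 0.995, 0.002]
contact_force: [-0.4, -0.4, -1.4]
opening: 8.7
gripper_force: 78.4
```

Call:
servo_tool(
  targets=[
    [[0, 0, 0, -0.0088, 0, 0.0018, 0], [0, 0, 0, -0.0088, 0, 0.0018, 0], [0, 0, 0, -0.0088, 0, 0.0018, 0], [0, 0, 0, 0, 0, 0, 0]],
  ],
)

```text
clock: 29.12
ee_pos: [451.7, 358.1, 187.2]
eef_rot: [0.102, -0.007, 0.995, 0.002]
contact_force: [0.4, -0.4, -0.5]
opening: 8.7
gripper_force: 78.4
```

```bash
python3 - <<'E'
from h import *
s=where(); print(s["ft_torque"].round(2),s["gripper_force"])
E
```

```text
clk 29.1 tip [446.  357.9 214.6] yaw -179.3 tilt -11.7 rim r 152.0 phi 0.6 F [ 0.4 -0.4 -0.5] q6 -1.00 q5 1.10 open 8.7
[0.04 0.23 0.03] 78.35296154022217
```

Smooth so far. Home should be near tip x ≈ 486.

Call:
servo_tool(
  targets=[
    [[0, 0, 0, -0.008, 0, 0.0017, 0], [0, 0, 0, -0.008, 0, 0.0017, 0], [0, 0, 0, -0.008, 0, 0.0017, 0], [0, 0, 0, -0.006, 0, 0.0012, 0], [0, 0, 0, 0, 0, 0, 0]],
  ],
)

```text
clock: 29.53
ee_pos: [481.9, 358.3, 186.9]
eef_rot: [0.102, -0.007, 0.995, 0.002]
contact_force: [0.1, 1.1, -1.4]
opening: 8.5
gripper_force: 78.4
```

Call:
servo_tool(
  targets=[
    [[0, 0, 0, -0.003, 0, 0.0006, 0], [0, 0, 0, 0, 0, 0, 0]],
  ],
)

```text
clock: 29.7
ee_pos: [483.6, 358.4, 186.8]
eef_rot: [0.102, -0.007, 0.995, 0.001]
contact_force: [-0.4, 1.5, -1.9]
opening: 8.5
gripper_force: 78.4
```

Call:
servo_tool(
  targets=[
    [[0, 0, 0, -0.002, 0, 0.0004, 0], [0, 0, 0, 0, 0, 0, 0]],
  ],
)

```text
clock: 29.87
ee_pos: [485.5, 358.5, 187.0]
eef_rot: [0.102, -0.007, 0.995, 0.002]
contact_force: [0.2, -0.3, -1.5]
opening: 8.7
gripper_force: 78.4
```

Call:
servo_tool(
  targets=[
    [[0, 0, 0, -0.002, 0, 0.0004, 0], [0, 0, 0, 0, 0, 0, 0]],
  ],
)

```text
clock: 30.03
ee_pos: [487.3, 358.6, 187.0]
eef_rot: [0.101, -0.007, 0.995, 0.001]
contact_force: [-0.2, -0.2, -1.4]
opening: 8.6
gripper_force: 78.5
```

Call:
servo_tool(
  targets=[
    [[0, 0, 0, -0.002, 0, 0.0004, 0], [0, 0, 0, 0, 0, 0, 0]],
  ],
)

```text
clock: 30.2
ee_pos: [487.4, 358.2, 186.2]
eef_rot: [0.1, -0.007, 0.995, 0.001]
contact_force: [-6.4, -0.7, -0.9]
opening: 8.3
gripper_force: 78.6
```

Call:
servo_tool(
  targets=[
    [[0, 0, 0, -0.002, 0, 0.0004, 0], [0, 0, 0, 0, 0, 0, 0]],
  ],
)

```text
clock: 30.37
ee_pos: [487.4, 357.9, 185.6]
eef_rot: [0.098, -0.007, 0.995, 0.0]
contact_force: [-12.8, -2.7, 3.3]
opening: 8.4
gripper_force: 79.4
```

Call:
servo_tool(
  targets=[
    [[0, 0, 0, -0.002, 0, 0.0004, 0], [0, 0, 0, 0, 0, 0, 0]],
  ],
)

```text
clock: 30.53
ee_pos: [487.4, 357.7, 185.3]
eef_rot: [0.096, -0.007, 0.995, 0.0]
contact_force: [-20.0, -2.5, 6.3]
opening: 8.3
gripper_force: 80.0
```

Call:
servo_tool(
  targets=[
    [[0, 0, 0, 0.005, 0, -0.001, 0], [0, 0, 0, 0.0005, 0, 0.002, 0], [0, 0, 0, 0.0005, 0, 0.002, 0], [0, 0, 0, 0, 0, 0, 0]],
  ],
)

```text
clock: 30.87
ee_pos: [487.5, 358.5, 182.6]
eef_rot: [0.101, -0.007, 0.995, 0.001]
contact_force: [-5.6, -0.8, 1.9]
opening: 8.6
gripper_force: 79.0
```

Call:
servo_tool(
  targets=[
    [[0, 0, 0, -0.003, 0, 0.0006, 0], [0, 0, 0, 0, 0, 0, 0]],
  ],
)

```text
clock: 31.03
ee_pos: [487.4, 358.4, 182.4]
eef_rot: [0.098, -0.007, 0.995, 0.001]
contact_force: [-18.2, -1.3, 8.8]
opening: 8.3
gripper_force: 80.4
```

Call:
servo_tool(
  targets=[
    [[0, 0, 0, -0.002, 0, 0.0004, 0], [0, 0, 0, 0, 0, 0, 0]],
  ],
)

```text
clock: 31.2
ee_pos: [487.4, 358.4, 182.4]
eef_rot: [0.096, -0.007, 0.995, 0.001]
contact_force: [-25.6, -2.6, 13.0]
opening: 8.4
gripper_force: 81.3
```

```bash
python3 - <<'E'
from h import *
s=where(); print(s["ft_torque"].round(2),s["gripper_force"])
# sheet front/back edges along x in the top view (plane z=199), on the line y=axis +-25
im=arm.grab_frame("top"); cv2.imwrite("pics/t12.png",im[:,:,::-1]); h=cv2.cvtColor(im,cv2.COLOR_RGB2HSV)
for dy in(-30,-20,20,30):
    r=[]
    for dx in range(-75,80,5):
        u=proj("top",[600+dx,359.5+dy,199]).round().astype(int); r.append("%d:%d/%d"%(dx,h[u[1],u[0],2],h[u[1],u[0],1]))
    print(dy," ".join(r))
E
```

```text
clk 31.2 tip [482.  358.3 209.8] yaw -179.2 tilt -11.1 rim r 116.0 phi 0.6 F [-25.6  -2.6  13. ] q6 -1.04 q5 1.12 open 8.4
[-0.33  2.98  0.03] 81.29806280136108
-30 -75:97/21 -70:95/24 -65:79/26 -60:126/22 -55:119/21 -50:162/22 -45:219/21 -40:229/11 -35:221/14 -30:197/21 -25:219/14 -20:215/17 -15:201/14 -10:221/12 -5:229/11 0:229/10 5:228/11 10:229/14 15:229/11 20:230/10 25:229/11 30:230/10 35:228/12 40:228/13 45:228/13 50:116/20 55:172/9 60:215/9 65:209/44 70:199/127 75:194/158
-20 -75:157/24 -70:142/22 -65:101/18 -60:95/21 -55:101/23 -50:163/23 -45:218/21 -40:229/13 -35:226/12 -30:215/17 -25:222/11 -20:222/11 -15:218/13 -10:224/10 -5:229/12 0:220/14 5:228/12 10:230/13 15:224/10 20:227/11 25:226/10 30:223/11 35:219/19 40:229/16 45:218/22 50:122/15 55:185/11 60:218/8 65:205/44 70:199/127 75:196/156
20 -75:86/6 -70:86/6 -65:78/3 -60:162/20 -55:139/24 -50:196/17 -45:222/15 -40:229/13 -35:220/17 -30:195/20 -25:218/15 -20:218/18 -15:215/20 -10:225/16 -5:225/16 0:213/23 5:225/17 10:224/17 15:215/24 20:222/21 25:217/24 30:173/19 35:214/21 40:224/18 45:217/21 50:143/78 55:190/15 60:217/9 65:165/11 70:128/30 75:158/5
30 -75:86/12 -70:91/11 -65:89/3 -60:97/13 -55:96/13 -50:197/16 -45:225/14 -40:229/14 -35:214/18 -30:159/18 -25:209/22 -20:202/21 -15:182/21 -10:217/20 -5:227/15 0:202/21 5:221/18 10:201/20 15:175/22 20:216/21 25:195/21 30:184/19 35:217/21 40:224/17 45:217/21 50:100/10 55:171/7 60:211/8 65:198/8 70:208/7 75:173/4
```

The sheet spans −50 to +48 mm about the axis in the top view and is stopped firmly at the back, so it is home. I'll ease off, release and retreat upward.

Call:
servo_tool(
  targets=[
    [[0, 0, 0, 0.005, 0, -0.001, 0], [0, 0, 0, 0, 0, 0, 0], [0, 0, 0, 0, 0, 0, 0.2], [0, 0, 0, 0, 0, 0, 0.4], [0, 0, 0, 0, 0, 0, 0.5]],
  ],
)

```text
clock: 31.67
ee_pos: [489.6, 358.6, 183.1]
eef_rot: [0.102, -0.007, 0.995, 0.002]
contact_force: [-0.1, 0.3, 0.6]
opening: 40.0
gripper_force: 0.0
```

Call:
servo_tool(
  targets=[
    [[0, 0, 0, 0, 0, 0, 0.5], [0, 0, 0, 0, 0, 0, 0.5], [0, 0, 0, 0.003, 0, -0.018, 0.5], [0, 0, 0, 0.003, 0, -0.02, 0.5], [0, 0, 0, 0.003, 0, -0.02, 0.5]],
  ],
)

```text
clock: 32.08
ee_pos: [467.6, 357.9, 237.9]
eef_rot: [0.101, -0.007, 0.995, 0.001]
contact_force: [1.2, -0.1, 0.7]
opening: 42.4
gripper_force: 0.0
```

```bash
python3 - <<'E'
from h import *
s=where(); rackangle(0.8)
im=arm.grab_frame("top"); h=cv2.cvtColor(im,cv2.COLOR_RGB2HSV)
for dy in(-30,20): print(dy," ".join("%d:%d"%(dx,h[tuple(proj("top",[600+dx,359.5+dy,199]).round().astype(int)[::-1])][2]) for dx in range(-65,65,5)))
# leave: back away from the rack, round to the right front, behind peg_0 (phi 30)
a=0.8; y=np.degrees(0)
plan([(pose([400,340,262],180.8,-12),3),(rim(53,150,205,-15),0),(rim(53,133,42,-15),5)],0.0)
E
```

```text
clk 32.1 tip [462.  357.7 265.3] yaw -179.2 tilt -11.6 rim r 136.0 phi 0.7 F [ 1.2 -0.1  0.7] q6 -1.03 q5 1.22 open 42.4
rack [(90, np.int32(102), np.float64(125.0), np.float64(1.4)), (150, np.int32(260), np.float64(133.0), np.float64(2.2)), (210, np.int32(570), np.float64(127.3), np.float64(1.4)), (270, np.int32(542), np.float64(127.7), np.float64(0.3))]
-30 -65:82 -60:175 -55:151 -50:164 -45:218 -40:229 -35:221 -30:199 -25:218 -20:216 -15:203 -10:221 -5:229 0:226 5:229 10:229 15:228 20:229 25:230 30:231 35:229 40:229 45:222 50:125 55:173 60:216
20 -65:82 -60:162 -55:140 -50:198 -45:225 -40:228 -35:208 -30:182 -25:219 -20:202 -15:206 -10:225 -5:223 0:198 5:225 10:223 15:215 20:222 25:216 30:174 35:215 40:224 45:213 50:135 55:188 60:216
-> [406. 340. 235.] rows 3
[[[0.1,-0.0,-0.0,0.0212,-0.0061,-0.0021,0.0],[0.1,-0.0,-0.0,0.0212,-0.0061,-0.0021,0.0],[0.1,-0.0,-0.0,0.0212,-0.0061,-0.0021,0.0]]]
-> [512. 245. 178.] rows 8
[[[-1.5,-0.3,-6.3,-0.0114,-0.012,0.0097,0.0],[-1.5,-0.3,-6.3,-0.0099,-0.0134,0.0094,0.0],[-1.5,-0.3,-6.3,-0.0083,-0.0147,0.0091,0.0],[-1.5,-0.3,-6.3,-0.0065,-0.0157,0.0087,0.0],[-1.5,-0.3,-6.3,-0.0047,-0.0166,0.0083,0.0]]]
[[[-1.5,-0.3,-6.3,-0.0028,-0.0172,0.0079,0.0],[-1.5,-0.3,-6.3,-0.0008,-0.0176,0.0074,0.0],[-1.5,-0.3,-6.3,0.0012,-0.0178,0.007,0.0]]]
-> [522. 259.  15.] rows 5
[[[0.0,0.0,0.0,0.0052,-0.0,0.0324,0.0],[0.0,0.0,0.0,0.0052,-0.0,0.0324,0.0],[0.0,0.0,0.0,0.0052,-0.0,0.0324,0.0],[0.0,0.0,0.0,0.0052,-0.0,0.0324,0.0],[0.0,0.0,0.0,0.0052,-0.0,0.0324,0.0]]]
```

Both pieces are home. Now the quarter turn: I'll push the front-right peg clockwise, tool leaning well outward to clear the rack.

```bash
python3 - <<'E'
from h import *
T=-25
p0,A0=rim(50,131,42,T); up=lambda h:(p0-h*A0[:,2],A0)
for q in up(150)[0],: print("start",q)
plan([(pose([400,345,262],180.8,-12),3),(up(150),0),(up(0),5)]+[(rim(50-5*k,131,42,T),1) for k in(1,2)],0.0)
E
```

```text
start [480.65306169 219.65136469 152.56955002]
-> [406. 345. 235.] rows 3
[[[0.1,-0.0,-0.0,0.0212,-0.0044,-0.0021,0.0],[0.1,-0.0,-0.0,0.0212,-0.0044,-0.0021,0.0],[0.1,-0.0,-0.0,0.0212,-0.0044,-0.0021,0.0]]]
-> [481. 220. 153.] rows 8
[[[-2.0,-1.5,-5.8,-0.0068,-0.0158,0.0119,0.0],[-2.0,-1.5,-5.8,-0.0048,-0.0168,0.0115,0.0],[-2.0,-1.5,-5.8,-0.0028,-0.0176,0.011,0.0],[-2.0,-1.5,-5.8,-0.0007,-0.0181,0.0105,0.0],[-2.0,-1.5,-5.8,0.0015,-0.0184,0.0098,0.0]]]
[[[-2.0,-1.5,-5.8,0.0036,-0.0185,0.0091,0.0],[-2.0,-1.5,-5.8,0.0057,-0.0183,0.0084,0.0],[-2.0,-1.5,-5.8,0.0078,-0.0179,0.0076,0.0]]]
-> [521. 268.  17.] rows 5
[[[0.0,0.0,0.0,-0.0,-0.0,0.03,0.0],[0.0,0.0,0.0,-0.0,-0.0,0.03,0.0],[0.0,0.0,0.0,-0.0,-0.0,0.03,0.0],[0.0,0.0,0.0,-0.0,-0.0,0.03,0.0],[0.0,0.0,0.0,-0.0,-0.0,0.03,0.0]]]
-> [514. 275.  17.] rows 1
[[[2.1,-0.0,4.5,-0.0004,0.0104,0.0002,0.0]]]
-> [507. 283.  17.] rows 1
[[[2.1,0.0,4.5,-0.0004,0.0104,0.0002,0.0]]]
```

Call:
servo_tool(
  targets=[
    [[0, 0, 0, 0.021, -0.004, -0.002, 0.3], [0, 0, 0, 0.021, -0.004, -0.002, 0], [0, 0, 0, 0.021, -0.004, -0.002, 0], [-2, -1.5, -5.8, -0.007, -0.016, 0.012, 0], [-2, -1.5, -5.8, -0.005, -0.017, 0.0115, 0]],
  ],
)

```text
clock: 32.6
ee_pos: [423.3, 314.7, 209.9]
eef_rot: [0.128, -0.115, 0.985, 0.027]
contact_force: [0.0, 0.1, -0.3]
opening: 0.1
gripper_force: 0.0
```

Call:
servo_tool(
  targets=[
    [[-2, -1.5, -5.8, -0.003, -0.0175, 0.011, 0], [-2, -1.5, -5.8, -0.0005, -0.018, 0.0105, 0], [-2, -1.5, -5.8, 0.0015, -0.0185, 0.01, 0], [-2, -1.5, -5.8, 0.0035, -0.0185, 0.009, 0], [-2, -1.5, -5.8, 0.0055, -0.0185, 0.0085, 0]],
  ],
)

```text
clock: 33.02
ee_pos: [458.0, 250.2, 167.4]
eef_rot: [0.169, -0.314, 0.931, 0.075]
contact_force: [0.1, 0.2, -0.4]
opening: 0.1
gripper_force: 0.0
```

Call:
servo_tool(
  targets=[
    [[-2, -1.5, -5.8, 0.008, -0.018, 0.0075, 0], [0, 0, 0, 0, 0, 0, 0], [0, 0, 0, 0, 0, 0, 0]],
  ],
)

```text
clock: 33.27
ee_pos: [462.6, 237.9, 159.5]
eef_rot: [0.174, -0.344, 0.919, 0.084]
contact_force: [0.1, -0.2, -0.0]
opening: -0.1
gripper_force: 0.0
```

```bash
python3 - <<'E'
from h import *
s=where()
T=-25
plan([(rim(50,131,42,T),6)],0.0)
E
```

```text
clk 33.3 tip [455.3 230.2 185.4] yaw -139.4 tilt -22.2 rim r 192.6 phi 42.2 F [ 0.1 -0.2 -0. ] q6 -2.42 q5 0.85 open -0.1
-> [521. 268.  17.] rows 6
[[[-0.3,-0.4,-1.4,-0.0009,-0.0035,0.026,0.0],[-0.3,-0.4,-1.4,-0.0006,-0.0036,0.026,0.0],[-0.3,-0.4,-1.4,-0.0004,-0.0038,0.026,0.0],[-0.3,-0.4,-1.4,-0.0001,-0.0039,0.026,0.0],[-0.3,-0.4,-1.4,0.0002,-0.004,0.0259,0.0]]]
[[[-0.3,-0.4,-1.4,0.0005,-0.0042,0.0259,0.0]]]
```

Call:
servo_tool(
  targets=[
    [[-0.3, -0.4, -1.4, -0.001, -0.005, 0.024, 0], [-0.3, -0.4, -1.4, -0.0005, -0.005, 0.026, 0], [-0.3, -0.4, -1.4, -0.0005, -0.004, 0.026, 0], [-0.3, -0.4, -1.4, 0, -0.004, 0.026, 0], [-0.3, -0.4, -1.4, 0, -0.004, 0.026, 0]],
  ],
)

```text
clock: 33.68
ee_pos: [513.7, 263.5, 42.7]
eef_rot: [0.192, -0.403, 0.89, 0.091]
contact_force: [0.6, 0.8, -0.3]
opening: 0.3
gripper_force: 0.0
```

Call:
servo_tool(
  targets=[
    [[-0.3, -0.4, -1.4, 0.0005, -0.003, 0.026, 0], [0, 0, 0, 0, 0, 0, 0], [0, 0, 0, 0, 0, 0, 0]],
  ],
)

```text
clock: 33.93
ee_pos: [520.9, 269.2, 18.1]
eef_rot: [0.193, -0.413, 0.885, 0.093]
contact_force: [0.4, 0.3, -0.0]
opening: -0.4
gripper_force: 0.0
```

```bash
python3 - <<'E'
from h import *
s=where()
plan([(rim(43,130,42,-25),2)],0.0)
E
```

```text
clk 33.9 tip [513.5 260.1  43.6] yaw -130.0 tilt -24.7 rim r 130.5 phi 49.6 F [ 0.4  0.3 -0. ] q6 -2.90 q5 0.52 open -0.4
-> [512. 279.  17.] rows 2
[[[1.7,-0.2,3.2,-0.0004,0.0067,0.001,0.0],[1.7,-0.2,3.2,0.0,0.0067,0.0008,0.0]]]
```

Call:
servo_tool(
  targets=[
    [[2.1, 0, 4.5, -0.0004, 0.0104, 0.0002, 0], [2.1, 0, 4.5, -0.0004, 0.0104, 0.0002, 0], [2.1, 0, 4.5, -0.0004, 0.0104, 0.0002, 0], [2.1, 0, 4.5, -0.0004, 0.0104, 0.0002, 0], [2.1, 0, 4.5, -0.0004, 0.0104, 0.0002, 0]],
  ],
)

```text
clock: 34.35
ee_pos: [494.7, 301.8, 21.5]
eef_rot: [0.208, -0.245, 0.945, 0.054]
contact_force: [2.0, -4.1, -1.2]
opening: -0.2
gripper_force: 1.9
```

```bash
python3 - <<'E'
from h import *
s=where()
E
```

```text
clk 34.4 tip [484.4 296.1  46.9] yaw -151.0 tilt -24.8 rim r 130.1 phi 29.2 F [ 2.  -4.1 -1.2] q6 -2.04 q5 0.31 open -0.2
```

Joint 5 is nearing its limit, so I'll reduce the tilt while keeping contact.

```bash
python3 - <<'E'
from h import *
plan([(rim(27,134,46,-17),2)]+[(rim(27-5*k,134,45,-17),1) for k in(1,2)],0.0)
E
```

```text
-> [486. 302.  19.] rows 2
[[[0.3,3.9,1.0,0.0038,0.0024,-0.0005,0.0],[0.3,3.9,1.0,0.0039,0.0023,-0.0003,0.0]]]
-> [481. 312.  18.] rows 1
[[[1.5,0.0,4.8,-0.0002,0.011,0.0011,0.0]]]
-> [478. 323.  18.] rows 1
[[[1.5,0.0,4.8,-0.0005,0.011,0.0001,0.0]]]
```

Call:
servo_tool(
  targets=[
    [[0.3, 3.9, 1, 0.004, 0.002, -0.0005, 0], [0.3, 3.9, 1, 0.004, 0.002, -0.0005, 0], [1.5, 0, 4.8, -0.0005, 0.011, 0.001, 0], [1.5, 0, 4.8, -0.0005, 0.011, 0, 0]],
  ],
)

```text
clock: 34.68
ee_pos: [477.4, 318.7, 18.0]
eef_rot: [0.144, -0.151, 0.978, 0.022]
contact_force: [-3.0, -4.9, 2.0]
opening: -0.1
gripper_force: 2.7
```

```bash
python3 - <<'E'
from h import *
s=where()
E
```

```text
clk 34.7 tip [469.7 316.3  44.8] yaw -162.5 tilt -16.7 rim r 135.4 phi 18.6 F [-3.  -4.9  2. ] q6 -1.41 q5 0.52 open -0.1
```

Call:
servo_tool(
  targets=[
    [[1.5, 0, 4.8, -0.0005, 0.011, 0, 0], [1.5, 0, 4.8, -0.0005, 0.011, 0, 0], [1.5, 0, 4.8, -0.0005, 0.011, 0, 0], [1.5, 0, 4.8, -0.0005, 0.011, 0, 0], [1.5, 0, 4.8, -0.0005, 0.011, 0, 0]],
  ],
)

```text
clock: 35.1
ee_pos: [471.1, 372.7, 18.5]
eef_rot: [0.146, 0.064, 0.987, -0.012]
contact_force: [-2.8, -2.7, -1.6]
opening: 0.3
gripper_force: 2.1
```

```bash
python3 - <<'E'
from h import *
s=where(); 
E
```

```text
clk 35.1 tip [463.  373.9  45.3] yaw 172.6 tilt -16.8 rim r 135.7 phi -6.1 F [-2.8 -2.7 -1.6] q6 -0.60 q5 0.69 open 0.3
```

Call:
servo_tool(
  targets=[
    [[1.5, 0, 4.8, -0.001, 0.011, 0, 0], [1.5, 0, 4.8, -0.001, 0.011, 0, 0], [1.5, 0, 4.8, -0.001, 0.011, 0, 0], [1.5, 0, 4.8, -0.001, 0.011, 0, 0], [1.5, 0, 4.8, -0.001, 0.011, 0, 0]],
  ],
)

```text
clock: 35.52
ee_pos: [489.0, 424.8, 18.7]
eef_rot: [0.139, 0.277, 0.95, -0.046]
contact_force: [-9.7, 2.7, -2.8]
opening: 0.0
gripper_force: 5.0
```

Call:
servo_tool(
  targets=[
    [[1.5, 0, 4.8, -0.0005, 0.011, 0, 0], [1.5, 0, 4.8, -0.0005, 0.011, 0, 0], [0, 0, 0, 0, 0, 0, 0]],
  ],
)

```text
clock: 35.77
ee_pos: [506.4, 444.8, 19.7]
eef_rot: [0.137, 0.359, 0.922, -0.056]
contact_force: [-3.9, 0.6, -0.7]
opening: 0.1
gripper_force: 1.2
```

```bash
python3 - <<'E'
from h import *
s=where(); f=np.degrees(0)
im=arm.grab_frame("top"); cv2.imwrite("pics/t13.png",im[:,:,::-1])
for g in(-82,-78): rackangle(g,im)
E
```

```text
clk 35.8 tip [500.5 450.4  46.5] yaw 137.5 tilt -17.0 rim r 133.3 phi -43.0 F [-3.9  0.6 -0.7] q6 0.06 q5 1.06 open 0.1
rack [(30, np.int32(65), np.float64(126.4), np.float64(-83.0)), (90, np.int32(105), np.float64(125.4), np.float64(-82.0)), (150, np.int32(122), np.float64(124.5), np.float64(-81.2)), (210, np.int32(103), np.float64(126.5), np.float64(-80.4)), (270, np.int32(521), np.float64(128.0), np.float64(-81.7)), (330, np.int32(478), np.float64(129.5), np.float64(-81.7))]
rack [(30, np.int32(65), np.float64(126.4), np.float64(-83.0)), (90, np.int32(94), np.float64(125.5), np.float64(-81.7)), (150, np.int32(122), np.float64(124.5), np.float64(-81.2)), (210, np.int32(103), np.float64(126.5), np.float64(-80.4)), (270, np.int32(574), np.float64(127.6), np.float64(-77.7)), (330, np.int32(535), np.float64(127.9), np.float64(-77.1))]
```

Call:
servo_tool(
  targets=[
    [[1.2, 0, 4.1, -0.0005, 0.0094, 0, 0], [1.2, 0, 4.1, -0.0005, 0.0094, 0, 0], [0, 0, 0, 0, 0, 0, 0], [0, 0, 0, 0, 0, 0, 0]],
  ],
)

```text
clock: 36.15
ee_pos: [520.8, 454.5, 19.5]
eef_rot: [0.134, 0.423, 0.894, -0.066]
contact_force: [0.1, -1.3, 0.0]
opening: 0.2
gripper_force: 0.0
```

```bash
python3 - <<'E'
from h import *
s=where(); rackangle(-90)
A=rot(s["eef_rot"]); p=np.array(s["ee_pos"])
plan([((p-A[:,1]*12,A),1),((p-A[:,1]*12-A[:,2]*120+[-30,10,0],A),5),((np.array([360,300,230]),A),0)],0.0)
E
```

```text
clk 36.1 tip [515.7 461.   46.3] yaw 129.4 tilt -17.2 rim r 130.6 phi -50.9 F [ 0.1 -1.3  0. ] q6 0.18 q5 1.14 open 0.2
rack [(30, np.int32(74), np.float64(124.5), np.float64(-92.5)), (90, np.int32(105), np.float64(125.9), np.float64(-91.4)), (150, np.int32(107), np.float64(124.5), np.float64(-90.6)), (210, np.int32(103), np.float64(126.3), np.float64(-89.8)), (270, np.int32(486), np.float64(128.6), np.float64(-89.6)), (330, np.int32(431), np.float64(130.3), np.float64(-89.8))]
-> [512. 447.  20.] rows 1
[[[-0.0,-0.0,0.0,0.0,-0.0115,-0.0003,0.0]]]
-> [460. 485. 134.] rows 5
[[[0.0,0.0,0.0,0.0051,-0.0034,-0.0256,0.0],[0.0,0.0,0.0,0.0051,-0.0034,-0.0256,0.0],[0.0,0.0,0.0,0.0051,-0.0034,-0.0256,0.0],[0.0,0.0,0.0,0.0051,-0.0034,-0.0256,0.0],[0.0,0.0,0.0,0.0051,-0.0034,-0.0256,0.0]]]
-> [360 300 230] rows 7
[[[0.0,0.0,0.0,-0.0149,-0.0278,-0.0096,0.0],[0.0,0.0,0.0,-0.0149,-0.0278,-0.0096,0.0],[0.0,0.0,0.0,-0.0149,-0.0278,-0.0096,0.0],[0.0,0.0,0.0,-0.0149,-0.0278,-0.0096,0.0],[0.0,0.0,0.0,-0.0149,-0.0278,-0.0096,0.0]]]
[[[0.0,0.0,0.0,-0.0149,-0.0278,-0.0096,0.0],[0.0,0.0,0.0,-0.0149,-0.0278,-0.0096,0.0]]]
```

The rack is at about −90.6°. I'll withdraw and check everything in numbers before handing in.

Call:
servo_tool(
  targets=[
    [[0, 0, 0, 0, -0.008, 0, 0], [0, 0, 0, 0.005, -0.002, -0.026, 0], [0, 0, 0, 0.005, -0.003, -0.026, 0], [0, 0, 0, 0.005, -0.003, -0.026, 0], [0, 0, 0, 0.005, -0.003, -0.026, 0]],
  ],
)

```text
clock: 36.62
ee_pos: [473.6, 480.1, 112.7]
eef_rot: [0.133, 0.423, 0.894, -0.068]
contact_force: [-0.7, 0.3, 0.8]
opening: 0.3
gripper_force: 0.0
```

Call:
servo_tool(
  targets=[
    [[0, 0, 0, 0.005, -0.003, -0.026, 0], [0, 0, 0, -0.01, -0.028, -0.02, 0], [0, 0, 0, -0.01, -0.028, -0.02, 0], [0, 0, 0, -0.01, -0.028, -0.02, 0], [0, 0, 0, -0.01, -0.028, -0.02, 0]],
  ],
)

```text
clock: 37.03
ee_pos: [386.0, 405.1, 224.8]
eef_rot: [0.133, 0.423, 0.894, -0.067]
contact_force: [0.7, -0.2, -0.1]
opening: 0.1
gripper_force: 0.0
```

Call:
servo_tool(
  targets=[
    [[0, 0, 0, -0.01, -0.028, -0.01, 0], [0, 0, 0, -0.01, -0.028, -0.01, 0], [0, 0, 0, 0, 0, 0, 0], [0, 0, 0, 0, 0, 0, 0]],
  ],
)

```text
clock: 37.37
ee_pos: [352.0, 360.5, 251.0]
eef_rot: [0.133, 0.424, 0.894, -0.066]
contact_force: [-1.2, 0.2, -0.9]
opening: 0.1
gripper_force: 0.0
```

```bash
python3 - <<'E'
from h import *
s=where(); im=arm.grab_frame("top"); cv2.imwrite("pics/t14.png",im[:,:,::-1]); rackangle(-90,im)
h=cv2.cvtColor(im,cv2.COLOR_RGB2HSV)
# sheet along the insertion axis: now front is +y, back is -y
for dx in(-30,-20,0,20,30): print(dx," ".join("%d:%d"%(dy,h[tuple(proj("top",[599+dx,359.5-dy,199]).round().astype(int)[::-1])][2]) for dy in range(-70,70,5)))
print("handle z=199 arm, z=238 fin:"," ".join("%d:%d"%(dy,h[tuple(proj("top",[599,359.5-dy,238]).round().astype(int)[::-1])][2]) for dy in range(-150,-60,5)))
# low pan grip in the scene view: bright pixels round predicted fins
sc=arm.grab_frame("scene"); cv2.imwrite("pics/sc14.png",sc[:,:,::-1]); g=cv2.cvtColor(sc,cv2.COLOR_RGB2HSV)
for nm,z in(("low",80),("high",195)):
    for y in(-150,-140,-133,-125,-115,-107,-98,-85): 
        u=proj("scene",[599,359.5-y,z+38]).round().astype(int); print(nm,y,u,[tuple(int(v) for v in g[u[1]+k,u[0],1:]) for k in(0,1,2,3)])
b=cv2.imread("pics/top0.png")[:,:,::-1]
for n,u in(("brush",(188,203)),("pitcher",(458,205))):
    x,y=u; print(n,"diff",cv2.absdiff(im[y-14:y+14,x-20:x+20],b[y-14:y+14,x-20:x+20]).mean().round(1))
E
```

```text
clk 37.4 tip [346.9 366.9 277.8] yaw 129.3 tilt -17.1 rim r 251.2 phi -1.7 F [-1.2  0.2 -0.9] q6 0.15 q5 1.46 open 0.1
rack [(30, np.int32(207), np.float64(129.6), np.float64(-92.7)), (90, np.int32(101), np.float64(125.7), np.float64(-91.3)), (150, np.int32(106), np.float64(124.5), np.float64(-90.6)), (210, np.int32(100), np.float64(126.3), np.float64(-89.7)), (270, np.int32(486), np.float64(128.6), np.float64(-89.6)), (330, np.int32(423), np.float64(130.4), np.float64(-89.7))]
-30 -70:205 -65:220 -60:218 -55:216 -50:218 -45:228 -40:225 -35:208 -30:203 -25:227 -20:195 -15:206 -10:229 -5:221 0:202 5:228 10:217 15:194 20:225 25:205 30:185 35:217 40:222 45:209 50:222 55:203 60:72 65:78
-20 -70:132 -65:170 -60:171 -55:171 -50:199 -45:227 -40:226 -35:218 -30:217 -25:225 -20:215 -15:217 -10:228 -5:207 0:217 5:227 10:225 15:229 20:229 25:226 30:222 35:228 40:222 45:211 50:221 55:72 60:73 65:77
0 -70:229 -65:228 -60:228 -55:228 -50:228 -45:227 -40:229 -35:216 -30:204 -25:229 -20:216 -15:176 -10:218 -5:177 0:197 5:229 10:184 15:205 20:228 25:216 30:206 35:229 40:227 45:225 50:193 55:106 60:76
[... 962 characters left out ...]
, (15, 150), (21, 124), (21, 111)]
low -98 [233 246] [(20, 126), (65, 161), (117, 196), (125, 187)]
low -85 [235 244] [(13, 118), (11, 121), (17, 161), (36, 200)]
high -150 [220 222] [(4, 200), (6, 182), (6, 174), (6, 173)]
high -140 [222 221] [(6, 174), (4, 185), (4, 195), (6, 182)]
high -133 [224 220] [(14, 215), (13, 138), (12, 126), (12, 129)]
high -125 [225 219] [(9, 230), (15, 187), (14, 127), (13, 120)]
high -115 [227 218] [(8, 227), (15, 174), (13, 122), (14, 113)]
high -107 [229 217] [(12, 191), (14, 160), (12, 124), (13, 120)]
high -98 [230 216] [(11, 121), (13, 157), (13, 161), (3, 148)]
high -85 [233 215] [(11, 111), (14, 179), (10, 239), (9, 236)]
brush diff 5.8
pitcher diff 4.4
```

Both fins lie 105–135 mm out from the axis, towards the left, so both pieces are home. The bystanders haven't moved, so I'm handing in.

```bash
python3 -c "
from station import arm
print(arm.finish_job())"
```

```text
the job is handed in; nothing more can be done
None
```

I turned the rack to face the robot, slid the deep pan home on the lowest rails and the flat sheet on the top rails, then turned it a quarter turn so the handles point left, and handed the job in. There was no shallow tray on the worktop, so the middle rails are empty, and the brush and pitcher were left where they were.

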